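# Load two culture flasks into the incubation chamber

## Task

Put both culture flasks away in the incubation chamber: slide the hatch on its sloping front fully open, pass the flasks one at a time through the port, kept about level and with nothing touching the black rim, and set them down (not dropped) flat and side by side on the steel shelf inside, wholly on it and with their caps towards the port. Then slide the hatch fully shut again. Leave the bottle, the tip box and the dishes where they stand.

Things in the scene. Friction and masses are not known exactly. Their poses are not given: they have to be found in the camera images.
- flask_a_mid (a point): Centre of the first culture flask: a closed clear rectangular bottle lying on its broad side on the bench, 102 long x 52 wide x 28 high, about 60 g. The point lies half-way along, across and up (14 mm above the underside). x runs along it from the cap to the flat bottom end, z up. A round white cap fills the first 20 mm; the 52 mm wide block is the last 66 mm.
- flask_a_cap (a point): Centre of its cap: 41 mm from the flask's centre towards -x of the flask, 14 mm above the underside. Cap diameter 26, length 20, axis along x. Gripped here across y with the tool leaning forward (pointing down and towards the flask's +x) by 30 to 40 degrees, the flask can be carried level and passed in bottom end first.
- flask_b_mid (a point): Centre of the second culture flask, identical to the first; same frame.
- flask_b_cap (a point): Centre of the second flask's cap, as for the first.
- port: Opening 120 mm up the slope x 170 mm wide in the chamber's flat clear front panel, which slopes back at 50 degrees above horizontal, facing the robot and upward. Origin: its centre, in the panel's outer face; x up the slope, y level, to the robot's left, z square out of the chamber. Its black rubber rim is 14 mm wide and 8 mm proud; two rails 12 mm proud run along y, 82 mm up and down from the centre.
- chamber: The incubation chamber: white base 300 x 430 x 40 mm high, clear hood 420 wide (y) and 240 high, fixed. Origin: under its centre; x away from the robot, y left, z up. The clear sloping front (5 mm thick) starts at the base's top, 138 mm in front of the origin, and meets the flat clear roof 30 mm beyond it, over the shelf: no gripper can reach the shelf from straight above. The port is in the right half.
- shelf_mid (a point): Centre of the upper face of the level steel shelf, 70 mm above the bench: 150 mm deep (x) x 180 mm wide (y), 18 mm high stop at the back. Axes as the chamber. The port's centre is 64 mm in front (-x) and 55 mm above; the opening reaches from 9 to 101 mm above the shelf's height. The panel is 110 mm in front at shelf height. Flasks fit side by side, each 33 mm off the middle.
- hatch (a joint): Position of the hatch in m: 0 = fully shut over the port (end stop), 0.185 = fully open (end stop), slid level to the left along the port's +y. It stays where it is left and takes about 2 N to slide. A clear plate 160 mm up the slope x 188 mm wide, its outer face 14 mm in front of the panel.
- hatch_handle (a point): Middle of the grip bar of the hatch's steel bow handle: bar 80 mm long up the slope, 12 mm wide along y, 12 mm thick, on two posts 64 mm apart; its middle is 48 mm out from the panel's face and 34 mm from the hatch's face. At the middle of the hatch, moves with it; same axes as the port.
- medium_bottle: Bystander: medium bottle, 68 mm diameter, 150 mm high, grey cap; origin under its centre.
- tip_box: Bystander: pipette tip box with clear lid, 85 x 120 x 67 mm high; origin under its centre.
- dishes: Bystander: stack of three clear dishes with lids, 61 mm diameter, 44 mm high; origin under its centre.
Things that resemble listed ones, but are neither listed nor needed, are in the scene too. Leave any purple look-alike of the part that bears flask_b_mid alone.

How it is judged (in metres and radians):
On the way, in this order (a step that is already met when the one before it is completed fails the run):
1. The hatch is fully open (within 15 mm of its stop) (value of joint hatch above 0.17 m), for 0.1 s.
2. One flask lies released on the shelf (((x of flask_a_mid in the frame of shelf_mid between -0.029 and 0.029 m and y of flask_a_mid in the frame of shelf_mid between -0.069 and 0.069 m and z of flask_a_mid in the frame of shelf_mid between 0.009 and 0.019 m and angle between flask_a_mid's own z axis and vertical below 0.1 rad and angle between the x axis of flask_a_mid and the x axis of shelf_mid, either way round below 0.4 rad and x of port in the frame of flask_a_mid below 0 m and contact force between the fingers and flask_a below 0.1 N and linear speed of flask_a below 0.02 m/s) or (x of flask_b_mid in the frame of shelf_mid between -0.029 and 0.029 m and y of flask_b_mid in the frame of shelf_mid between -0.069 and 0.069 m and z of flask_b_mid in the frame of shelf_mid between 0.009 and 0.019 m and angle between flask_b_mid's own z axis and vertical below 0.1 rad and angle between the x axis of flask_b_mid and the x axis of shelf_mid, either way round below 0.4 rad and x of port in the frame of flask_b_mid below 0 m and contact force between the fingers and flask_b below 0.1 N and linear speed of flask_b below 0.02 m/s))), for 0.2 s.
3. Both flasks lie released on the shelf (x of flask_a_mid in the frame of shelf_mid between -0.029 and 0.029 m and y of flask_a_mid in the frame of shelf_mid between -0.069 and 0.069 m and z of flask_a_mid in the frame of shelf_mid between 0.009 and 0.019 m and angle between each of flask_a_mid, flask_b_mid's own z axis and vertical below 0.1 rad and angle between the x axis of each of flask_a_mid, flask_b_mid and the x axis of shelf_mid, either way round below 0.4 rad and x of port in the frame of flask_a_mid below 0 m and contact force between the fingers and flask_a below 0.1 N and linear speed of each of flask_a, flask_b below 0.02 m/s and x of flask_b_mid in the frame of shelf_mid between -0.029 and 0.029 m and y of flask_b_mid in the frame of shelf_mid between -0.069 and 0.069 m and z of flask_b_mid in the frame of shelf_mid between 0.009 and 0.019 m and x of port in the frame of flask_b_mid below 0 m and contact force between the fingers and flask_b below 0.1 N), for 0.2 s.
4. The hatch is shut (value of joint hatch below 0.006 m), for 0.1 s.
At the end, for the whole second after the job is handed in: Both flasks lie at rest, flat on the shelf: centre within 29 mm (depth) and 69 mm (width) of the shelf's middle, straight within 0.4 rad, caps towards the port, released; hatch within 6 mm of shut (all of step 3 and value of joint hatch below 0.006 m); the robot touches nothing.
It fails at once if The port's black rim is touched (over 1 N) by a flask or by the robot (contact force between port and anything else above 1 N).
It fails at once if A flask leans more than 0.6 rad (34 degrees) from level (angle between any of flask_a_mid, flask_b_mid's own z axis and vertical above 0.6 rad).
It fails at once if A flask is dropped or knocked: faster than 0.5 m/s with no finger touching it ((linear speed of flask_a above 0.5 m/s and contact force between the fingers and flask_a below 0.05 N) or (linear speed of flask_b above 0.5 m/s and contact force between the fingers and flask_b below 0.05 N)).
It fails at once if The bottle, the tip box or the dishes are moved by more than 20 mm (distance of any of medium_bottle, tip_box, dishes from where it was at the start of the episode above 0.02 m).
It also fails if it takes over 72 s, if anything falls off the work surface, if the arm or the gripper's body presses on something with over 40 N, if the wrist force passes 120 N, or if a joint passes its speed limit or range.

## Robot

A 6-joint arm with a two-finger parallel gripper is mounted at the origin on the work surface. World frame = base frame: x ahead of the robot, y to its left, z up, the work surface at z = 0. Lengths are in mm, angles in rad, forces in N, time in s.
With the tool pointing down it reaches from about 275 to 750 mm from the base axis. Payload 10.2 kg.
Tool frame: the origin (TCP) lies between the finger pads; the fingertips stand 11 mm ahead of it and the grasp point (between the pads) lies 8 mm behind it (ctrl.tip_extent is the distance from the TCP to the fingertips, in mm); z points along the fingers, y is the direction in which the jaws open and shut (so a half turn about z gives the same grasp; the last joint's range is limited). The gripper opens to 85 mm and grips with 20 to 120 N. Pads are 22 mm wide; open, the fingers measure 114 mm over their backs; the gripper's body (76 mm by 85 mm) begins 54 mm behind the grasp point. The pads swing forward as they close: fully open they stand 13 mm farther back than shut.
Start: joints at [-1.464, 0.313, 1.498, -0, 1.331, -0.223], TCP at [170.011, -496.717, 217.294] pointing down, gripper open.
Joint ranges: [-2.94, 2.94], [-0.97, 2.17], [0.19, 2.56], [-1.23, 4.37], [0.02, 3.11], [-2.88, 2.88]. Speed limits (rad/s): [2.39, 2.39, 3.01, 3.14, 3.14, 3.14].

## Interface

Orientations are given as a unit quaternion [w, x, y, z].
In Python, from rig import ctrl gives the robot as it stands.
- The arm moves only by the tool apply_moves, never from a script. Its argument "commands" is a list of rows, each a list of 5 numbers: the finger opening in cm, from 0 to 8.54, then the shift along the tool's x, y, z in cm, then the turn about the tool's z in rad. In form: [[jaw, dx, dy, dz, roll], ...]. A call has 1 to 12 rows; each row shifts and turns the commanded pose from where the row before left it, along the tool's axes as they then stand; what a row does not reach is not made up. A row lasts 1/12 s, in which the tool goes at most 41.7 mm and 7.16 degrees, less where a joint would pass 70% of its speed; a pose out of reach is approached as far as the arm can. A call with a gripper value outside its range is refused whole. The fingers move at their own pace and stop on an object; "squeeze" is the grip in N (left out, the last holds). Time passes only in rows, so rows that do not move let the fingers close. It gives the time, the measured TCP pose, the force and the opening at its end, in the units of the state.
- ctrl.sense(): the state, without advancing time (a new reading comes with each control period).
- ctrl.capture(name): name is "side" or "top"; returns the picture (400x640x3 uint8, red, green, blue); there is no depth.
- ctrl.camera_info(name): a dict with "fov_y" (degrees; the focal length in pixels is half the picture's height over the tangent of half this angle, whatever the lens; pixels are square), "cx", "cy" (the principal point, pixels), "camera_from_world" (4x4, takes a point from world to camera coordinates). Camera axes: x right, y down, z forward; pixel columns grow to the right and rows downward; lengths in mm; the calibration is good to about 2 mm. A picture is of the moment at which its call begins. camera_info takes no time and is no camera call.
- ctrl.finish_job(): hands the job in, once; it reports no verdict.
The state is a dict: "time_s": time; "joints": joint angles; "dq": joint speeds; "tau": joint torques, N m; "eef_pos": TCP position; "ee_rot": TCP orientation; "force": force on the tool from outside, world axes, zero at the start; "wrist_torque": the same for the moment, N m; "grip_width": opening from 0.0 (shut) to 1.0 (fully open).
Only numpy, scipy, OpenCV 4.12 (cv2) and the standard library are available. Lean on these libraries where they do the work, as an engineer would, in place of code of your own. Each camera call takes 0.05 s, during which the arm holds its last target.

## Working session

There is one attempt and no reset: what is moved stays moved. The work goes in short steps, Python scripts to look and compute and a tool call to move; the robot and the scene stay as the last step left them, time stands still between calls to the robot, and variables do not carry over. Pictures are saved under pics/ and viewed, and the job is handed in when it is done.

Besides the shell and the picture viewer there is one more tool, called after ">>>" as name([rows], argument=value, ...), one row to a line, values as JSON. apply_moves: Moves the arm, as the interface text tells. Its arguments: {"type":"object","properties":{"commands":{"type":"array"},"squeeze":{"type":"number"}},"required":["commands"]}

```bash
mkdir -p pics; ls; python3 - <<'E'
from rig import ctrl
import cv2,numpy as np
for n in("side","top"):
    i=ctrl.camera_info(n);print(n,i["fov_y"],i["cx"],i["cy"]);print(np.round(i["camera_from_world"],4).tolist())
    cv2.imwrite(f"pics/{n}0.png",ctrl.capture(n)[:,:,::-1])
s=ctrl.sense();print(s, ctrl.tip_extent)
E
```

```text
pics
side 50.16459404411253 317.45685459536446 201.82421113395742
[[-0.2746, 0.9614, 0.017, 173.7907], [0.7018, 0.2125, -0.68, -321.0719], [-0.6573, -0.1748, -0.733, 1696.8177], [0.0, 0.0, 0.0, 1.0]]
top 48.31332496416754 316.98218820497016 207.01194104762743
[[-0.0129, -0.9999, -0.0074, -1.0953], [-0.9909, 0.0138, -0.134, 573.4656], [0.1341, 0.0056, -0.991, 1176.3768], [0.0, 0.0, 0.0, 1.0]]
{'time_s': 0.1, 'joints': array([-1.46437576e+00,  3.13412564e-01,  1.49835123e+00, -1.09501645e-05,
        1.33103096e+00, -2.23415500e-01]), 'dq': array([-0.00027506, -0.00208472, -0.00221276, -0.0005872 ,  0.00167901,
        0.00051761]), 'tau': array([ 2.93713303e-03, -4.12897360e+01, -2.60141104e+01, -1.34150205e-04,
        3.04465670e-03, -6.08075339e-06]), 'eef_pos': array([ 169.99191154, -496.45239629,  216.78656642]), 'ee_rot': array([-6.00335044e-04,  9.86431423e-01,  1.64172732e-01,  2.98314025e-05]), 'force': array([ 0.96707551, -0.32689671, -0.20356572]), 'wrist_torque': array([ 0.06650874, -0.00082656, -0.03298844]), 'grip_width': 0.9983684760876064} 11.0
```

View pics/side0.png

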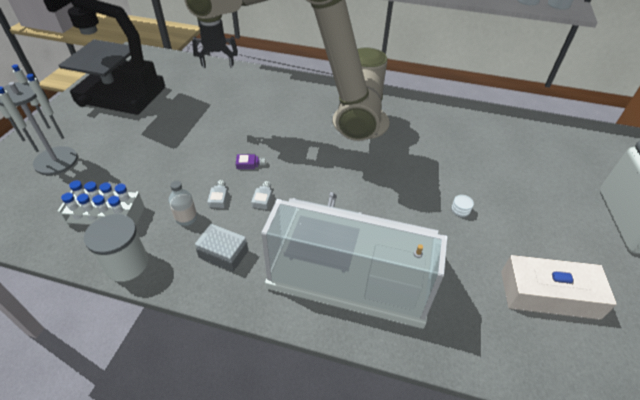

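View pics/top0.png

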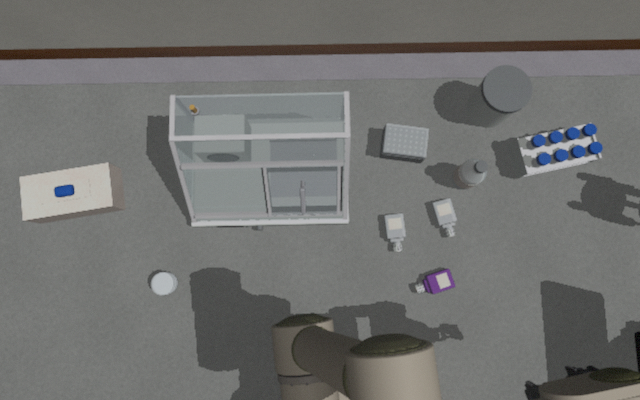

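```bash
python3 - <<'E'
import cv2
a=cv2.imread("pics/top0.png");b=cv2.imread("pics/side0.png")
cv2.imwrite("pics/t_ch.png",cv2.resize(a[85:240,155:360],None,fx=3.8,fy=3.8,interpolation=cv2.INTER_CUBIC))
cv2.imwrite("pics/t_fl.png",cv2.resize(a[190:300,370:470],None,fx=5.4,fy=5.4,interpolation=cv2.INTER_CUBIC))
cv2.imwrite("pics/s_fl.png",cv2.resize(b[140:280,160:290],None,fx=4,fy=4,interpolation=cv2.INTER_CUBIC))
cv2.imwrite("pics/s_ch.png",cv2.resize(b[180:330,255:455],None,fx=4,fy=4,interpolation=cv2.INTER_CUBIC))
E
```

```text
(no output)
```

View pics/t_ch.png

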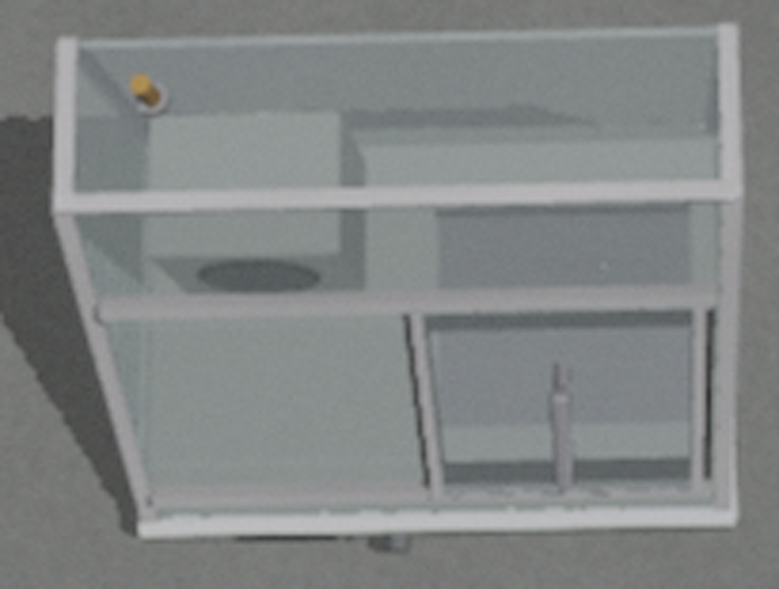

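View pics/t_fl.png

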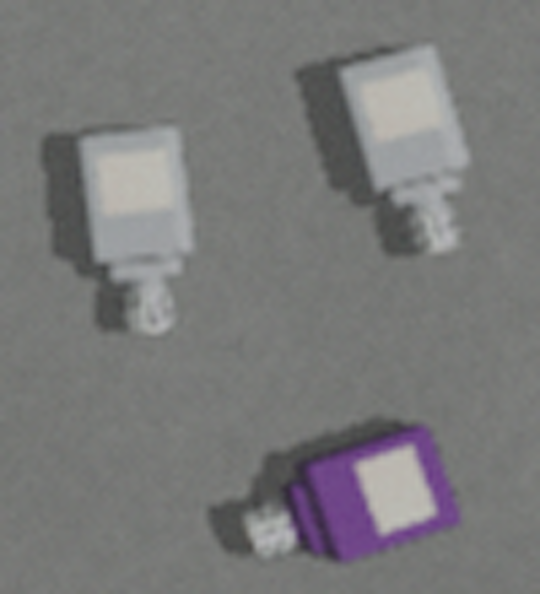

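View pics/s_fl.png

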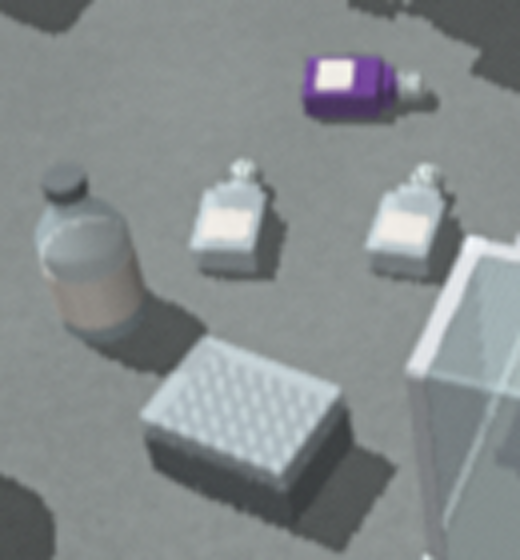

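View pics/s_ch.png

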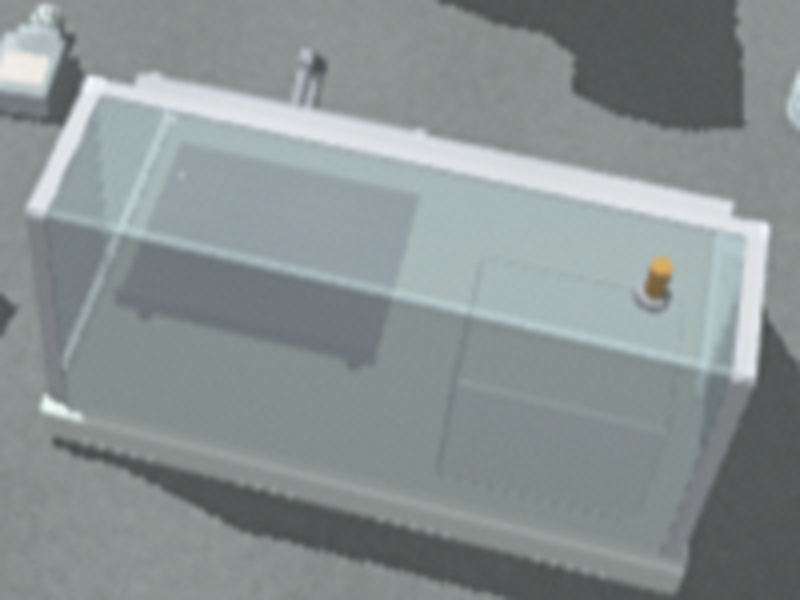

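```bash
cat > h.py <<'E'
import numpy as np,cv2
from rig import ctrl
from scipy.spatial.transform import Rotation as R
def cam(n):
    i=ctrl.camera_info(n);M=np.array(i["camera_from_world"]);f=200/np.tan(np.radians(i["fov_y"]/2))
    return M,f,i["cx"],i["cy"]
def proj(n,p):
    M,f,cx,cy=cam(n);q=M[:3,:3]@np.asarray(p,float)+M[:3,3];return np.array([cx+f*q[0]/q[2],cy+f*q[1]/q[2]])
def ray(n,u,v):
    M,f,cx,cy=cam(n);d=M[:3,:3].T@np.array([(u-cx)/f,(v-cy)/f,1]);return -M[:3,:3].T@M[:3,3],d/np.linalg.norm(d)
def onz(n,u,v,z):
    c,d=ray(n,u,v);return c+d*(z-c[2])/d[2]
def two(a,b):
    c1,d1=ray("side",*a);c2,d2=ray("top",*b)
    A=np.stack([d1,-d2],1);t=np.linalg.lstsq(A,c2-c1,rcond=None)[0]
    p,q=c1+d1*t[0],c2+d2*t[1];return (p+q)/2,np.linalg.norm(p-q)
def crop(src,dst,x0,x1,y0,y1,s):
    cv2.imwrite(dst,cv2.resize(src[y0:y1,x0:x1],None,fx=s,fy=s,interpolation=cv2.INTER_CUBIC))
def snap(n,name):
    im=ctrl.capture(n)[:,:,::-1].copy();cv2.imwrite(f"pics/{name}.png",im);return im
E
python3 - <<'E'
from h import *
a=cv2.imread("pics/top0.png");b=cv2.imread("pics/side0.png")
L=cv2.hconcat([cv2.resize(a[205:240,180:215],None,fx=11,fy=11,interpolation=cv2.INTER_CUBIC),cv2.resize(a[205:240,325:360],None,fx=11,fy=11,interpolation=cv2.INTER_CUBIC)])
cv2.imwrite("pics/c1.png",L)
crop(b,"pics/c2.png",320,350,185,215,16)
crop(a,"pics/c3.png",285,325,170,225,10)
E
```

```text
(no output)
```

View pics/c1.png

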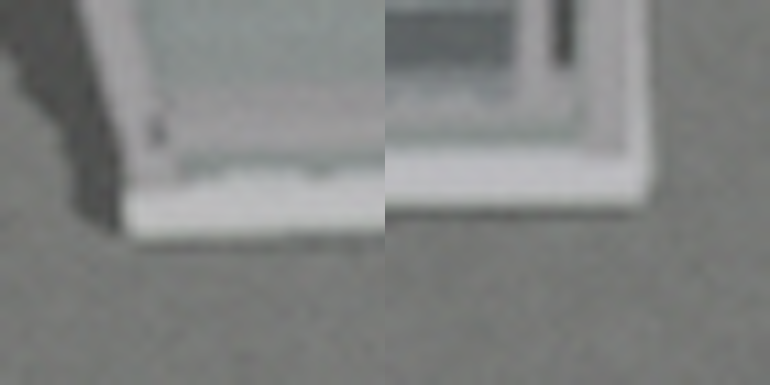

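View pics/c2.png

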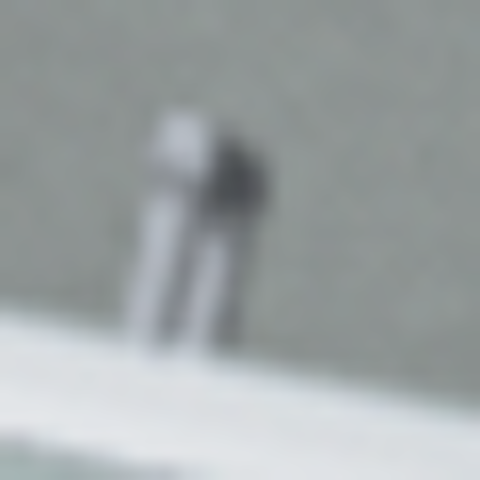

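View pics/c3.png

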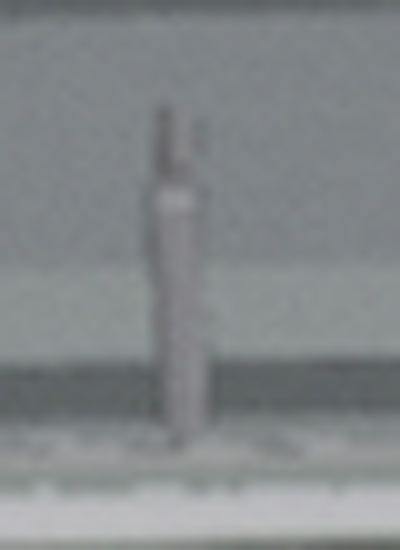

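```bash
python3 - <<'E'
from h import *
p=onz("top",191.3,226.6,0);q=onz("top",349.1,223.6,0);print(p,q,np.linalg.norm(p-q))
for z in(0,40):
  print(z,onz("top",191.3,224,z),onz("top",349.1,221,z))
# roof back corners z=240
print("roof",onz("top",155+57/3.8,85+38/3.8,240),onz("top",155+738/3.8,85+25/3.8,240))
print("roof front",onz("top",155+53/3.8,85+212/3.8,240),onz("top",155+742/3.8,85+197/3.8,240))
# shelf z=70 corners in top view (back edge, via roof)
for u,v in((440,208),(690,205),(443,425),(690,422)): print("shelf",onz("top",155+u/3.8,85+v/3.8,70))
E
```

```text
[528.16632599 344.17663607   0.        ] [530.56414225 -97.78600712   0.        ] 441.9691476698449
0 [535.48139437 344.35875576   0.        ] [537.86837017 -97.95102757   0.        ]
40 [531.45729592 332.76946847  40.        ] [533.76743203 -95.30181912  40.        ]
roof [817.10055958 332.67519822 240.        ] [818.78265166 -89.21786403 240.        ]
roof front [706.04272911 331.6449821  240.        ] [709.10843134 -89.17448116 240.        ]
shelf [754.9220524  113.85475722  70.        ]
shelf [754.42959295 -64.46548163  70.        ]
shelf [598.17112114 111.60122596  70.        ]
shelf [597.85344765 -61.51695819  70.        ]
```

```bash
python3 - <<'E'
from h import *
u=np.array([np.cos(np.radians(50)),0,np.sin(np.radians(50))])
h=np.array([576.5,25.2,155.9]); n=np.array([-u[2],0,u[0]])
for s in(-40,0,40): print(s,proj("top",h+s*u),proj("top",h+s*u+6*n),proj("side",h+s*u+6*n))
print(two((331.5,192.5),(302.5,189)), h+40*u+6*n)
# flask masks
a=cv2.imread("pics/top0.png");b=cv2.imread("pics/side0.png")
for n_,im,rois in(("top",a,((375,420,200,255),(425,470,190,240))),("side",b,((205,232,174,212),(248,275,174,212)))):
  for x0,x1,y0,y1 in rois:
    c=im[y0:y1,x0:x1].astype(int); lab=((c.min(2)>150))
    k,L,st,ce=cv2.connectedComponentsWithStats(lab.astype(np.uint8))
    for i in range(1,k):
      if st[i,4]>15: print(n_,ce[i]+[x0,y0],st[i])
E
```

```text
-40 [303.38101194 211.47050108] [303.33943758 213.09306087] [334.77998652 194.85380666]
0 [302.82054342 199.5798086 ] [302.77567514 201.19405802] [333.01883729 193.63043686]
40 [302.23194044 187.09222599] [302.18349529 188.69526566] [331.13816436 192.32404076]
(array([596.92328352,  25.27116506, 189.11672242]), np.float64(1.5841302374186408)) [597.61523773  25.2        190.39850338]
top [395.19098143 225.63129973] [ 11  14  20  24 377]
top [397.9375 243.875 ] [17 38 11 14 64]
top [445.76363636 213.93181818] [  9   9  23  38 440]
side [216.64137931 192.52413793] [  2   5  19  24 290]
side [261.22483221 193.32550336] [  3   6  20  24 298]
side [273.16666667 208.44444444] [23 30  4  8 18]
```

```bash
python3 - <<'E'
from h import *
F={"F1":[(80,135),(180,126),(192,245),(95,262),(152,305),(152,335)],"F2":[(340,68),(434,46),(468,160),(378,188),(435,222),(442,252)]}
for k,v in F.items():
  P=[onz("top",370+u/5.4,190+w/5.4,28)[:2] for u,w in v]
  b=np.mean(P[:4],0);print(k,"block",b,"W",np.linalg.norm(P[0]-P[1]),np.linalg.norm(P[2]-P[3]),"L",np.linalg.norm(P[0]-P[3]),np.linalg.norm(P[1]-P[2]))
  e=onz("top",370+v[5][0]/5.4,190+v[5][1]/5.4,20)[:2]; c=P[4]
  d=(P[0]+P[1]-P[2]-P[3])/2; print(" dir edges",np.degrees(np.arctan2(d[1],d[0])),"dir cap",np.degrees(np.arctan2(*(b-c)[::-1])),"capdist",np.linalg.norm(b-c),"endcap",np.linalg.norm(b-e))
  # label side+top
for s,t in(((261.2,193.3),(0,0)),):
  pass
E
python3 - <<'E'
import cv2,sys
sys.path.insert(0,'.')
from h import *
a=cv2.imread("pics/top0.png")
crop(a,"pics/f1.png",375,420,205,260,11)
crop(a,"pics/f2.png",425,470,190,245,11)
E
```

```text
F1 block [ 520.88457292 -221.91122898] W 50.970013264159235 49.743640134554525 L 64.68876807587534 60.565488857418394
 dir edges 4.1629118667030856 dir cap 5.572948009686948 capdist 57.41768108402397 endcap 72.17458441296911
F2 block [ 557.94863323 -359.19966567] W 49.46380678827764 48.099943605269665 L 63.60210725650937 60.21629056055185
 dir edges 14.169335273511406 dir cap 12.768995777631098 capdist 55.771033215898505 endcap 71.20281623031022
```

View pics/f1.png

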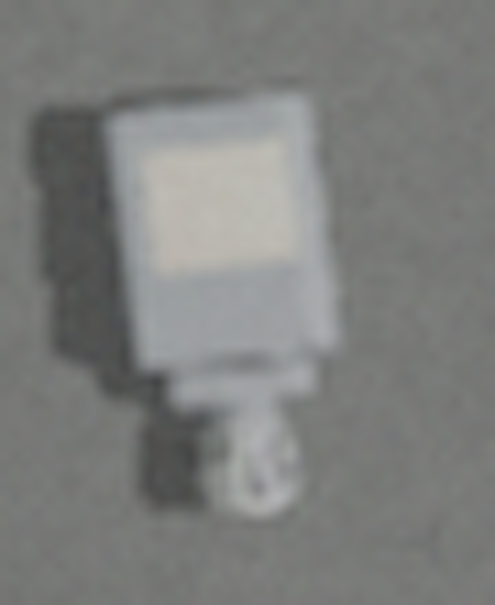

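View pics/f2.png

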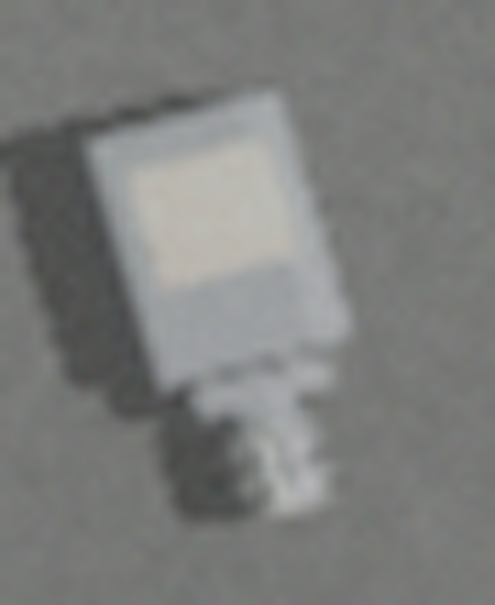

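```bash
python3 - <<'E'
from h import *
F={"F1":(375,205,(313,95),(340,345),(105,112),(135,365),(252,460),(255,518)),"F2":(425,190,(280,90),(352,335),(90,147),(158,388),(287,460),(297,518))}
for k,(x0,y0,br,fr,bl,fl,c,e) in F.items():
  g=lambda p,z:onz("top",x0+p[0]/11,y0+p[1]/11,z)[:2]
  BR,FR=g(br,28),g(fr,28);BL,FL=g(bl,0),g(fl,0)
  an=lambda d:np.degrees(np.arctan2(d[1],d[0]))
  C=g(c,20);E=g(e,14)
  print(k,"right edge",an(BR-FR),"left",an(BL-FL),"W mids",np.linalg.norm((BR+FR-BL-FL)/2),"L",np.linalg.norm(BR-FR),np.linalg.norm(BL-FL))
  b=(BR+FR+BL+FL)/4;B=BR+ (0);print(" block",b,"cap",C,"end",E,"dir",an(b-C),an(b-E),"d",np.linalg.norm(b-C),np.linalg.norm(b-E))
E
```

```text
F1 right edge 3.8968612315502535 left 4.82031330811968 W mids 47.19888715183589 L 62.47221480625723 64.72773825427872
 block [ 521.34584195 -223.88186658] cap [ 463.18154276 -228.19659716] end [ 449.03600959 -229.4495739 ] dir 4.242531525591337 4.402968798586391 d 58.324116793791084 72.52386655192085
F2 right edge 13.278917771575216 left 12.962484484259686 W mids 42.22285568425515 L 63.45417709317863 63.59447652548778
 block [ 558.37946595 -362.82183004] cap [ 502.21060079 -375.23084416] end [ 488.11892977 -378.71721486] dir 12.457870702480676 12.747710430982279 d 57.52325654985354 72.03614511459683
```

```bash
python3 - <<'E'
from h import *
b=cv2.imread("pics/side0.png")
crop(b,"pics/sf.png",205,280,170,215,10)
for P in([462.5,-227.3,14],[501,-374,14]): print(proj("side",P),proj("top",P))
E
```

```text
[265.92899593 185.50344727] [397.21412829 247.17132172]
[220.40260425 184.25882543] [450.03318607 232.43517542]
```

View pics/sf.png

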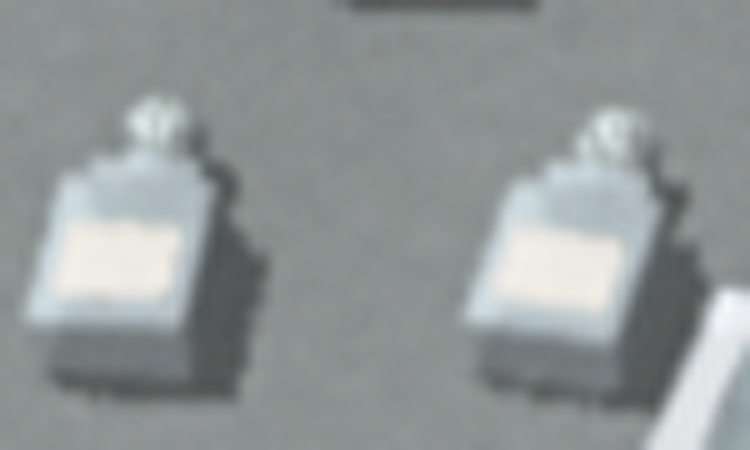

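Candidates for the flasks in the top view are clear at (395,230), clear at (445,215) and purple at (437,281). The two clear ones with white caps fit the description and the enlarged crops confirm it. The purple one is the look-alike and stays put. The handle I predict from the chamber pose matches both pictures to about 1 px.

The moves can't tilt the tool, so I'll work with it vertical. The geometry leaves room for that, with a final push on the cap. First I'll roll so the jaws lie across y.

>>> apply_moves([
  [6, 0, 0, -1, 0.11],
  [6, 0, 0, -1, 0.11],
  [6, 0, 0, -1, 0.105],
  [6, 0, 0, 0, 0],
], squeeze=30)

```text
time_s: 0.43
eef_pos: [170.1, -497.2, 248.7]
ee_rot: [0.001, 1.0, 0.001, 0.0]
force: [-0.1, 0.3, -0.4]
grip_width: 0.707
```

```bash
cat >> h.py <<'E'
def goto(x,y,z,head=None):
    s=ctrl.sense();w,a,b,c=s["ee_rot"];r=R.from_quat([a,b,c,w]).as_matrix()
    d=np.array([x,y,z])-s["eef_pos"];h=np.arctan2(r[1,0],r[0,0])
    print("t",round(s["time_s"],2),"pos",np.round(s["eef_pos"],1),"head",round(h,4),"tilt",np.round(np.degrees(np.arccos(-r[2,2])),2),"F",np.round(s["force"],1),"grip",round(s["grip_width"],3))
    print("tool delta cm",np.round(r.T@d/10,2),"dist",round(np.linalg.norm(d),1), "roll", None if head is None else round(h-head,3))
E
python3 -c "
from h import *
goto(576.5,25.2,240,.0055)"
```

```text
t 0.43 pos [ 170.1 -497.2  248.7] head 0.0012 tilt 0.14 F [-0.1  0.3 -0.4] grip 0.707
tool delta cm [ 40.7  -52.2    0.76] dist 662.0 roll -0.004
```

>>> apply_moves([
  [5, 1.0, -1.2, 0, 0],
  [5, 2.0, -2.5, 0, 0],
  [5, 2.0, -2.5, 0, 0],
  [5, 2.0, -2.5, 0, 0],
  [5, 2.0, -2.5, 0, 0],
  [5, 2.0, -2.5, 0, 0],
  [5, 2.0, -2.5, 0, 0],
  [5, 2.0, -2.5, 0, 0],
  [5, 2.0, -2.5, 0, 0],
  [5, 2.0, -2.5, 0, 0],
  [5, 2.0, -2.5, 0, 0],
  [5, 2.0, -2.5, 0, 0],
])

```text
time_s: 1.43
eef_pos: [399.1, -206.1, 246.5]
ee_rot: [-0.0, 1.0, 0.004, -0.0]
force: [-0.1, -0.9, -0.1]
grip_width: 0.589
```

>>> apply_moves([
  [5, 2.0, -2.5, 0, 0],
  [5, 2.0, -2.5, 0, 0],
  [5, 2.0, -2.5, 0, 0],
  [5, 2.0, -2.5, 0, 0],
  [5, 2.0, -2.5, 0, 0],
  [5, 2.0, -2.5, 0, 0],
  [5, 2.0, -2.5, 0, 0],
  [5, 2.0, -2.5, 0, 0],
  [5, 1.5, -2.0, 0, 0],
  [5, 1.0, -1.5, 0, 0],
  [5, 0, 0, 0, 0],
])

```text
time_s: 2.35
eef_pos: [582.8, 30.7, 245.8]
ee_rot: [-0.001, 1.0, 0.006, -0.001]
force: [-0.7, 0.3, -0.4]
grip_width: 0.584
```

```bash
python3 -c "
from h import *
goto(576.5,25.2,160,.0055)
a=snap('side','s1');crop(a,'pics/s1c.png',255,455,80,330,2.4)
a=snap('top','t1');crop(a,'pics/t1c.png',155,360,85,240,3.8)"
```

```text
t 2.35 pos [582.8  30.7 245.8] head 0.0114 tilt 0.12 F [-0.7  0.3 -0.4] grip 0.584
tool delta cm [-0.62  0.55  8.58] dist 86.2 roll 0.006
```

View pics/s1c.png

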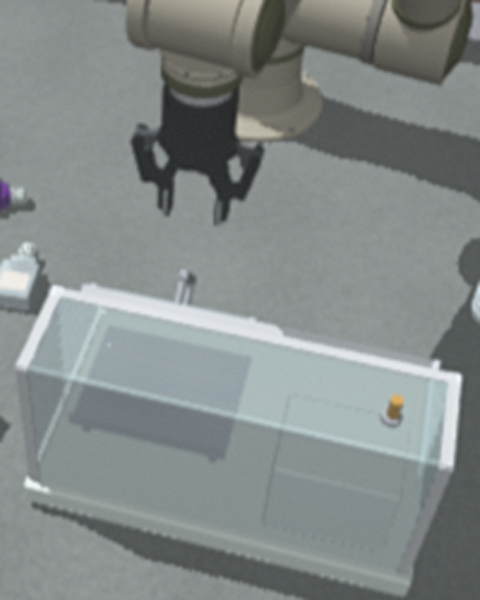

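View pics/t1c.png

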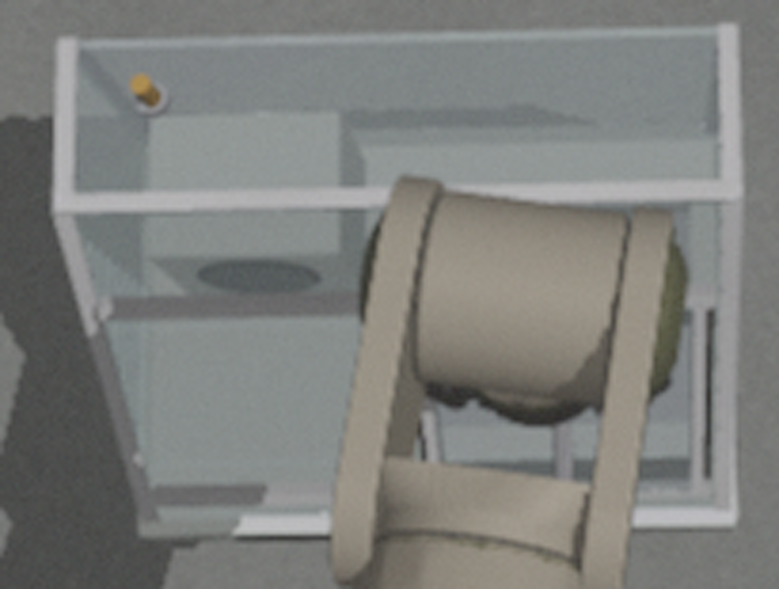

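>>> apply_moves([
  [5, -0.3, 0.3, 1.2, 0],
  [5, -0.3, 0.25, 1.5, 0],
  [5, 0, 0, 1.5, 0],
  [5, 0, 0, 1.5, 0],
  [5, 0, 0, 1.5, 0],
  [5, 0, 0, 1.4, 0],
  [0.6, 0, 0, 0, 0],
  [0.6, 0, 0, 0, 0],
  [0.6, 0, 0, 0, 0],
  [0.6, 0, 0, 0, 0],
  [0.6, 0, 0, 0, 0],
], squeeze=30)

```text
time_s: 3.37
eef_pos: [576.0, 26.2, 162.1]
ee_rot: [-0.004, 1.0, 0.003, 0.0]
force: [0.2, 22.7, -0.4]
grip_width: 0.083
```

```bash
python3 -c "
from h import *
goto(576.5,25.2+182,160,.0055)"
```

```text
t 3.37 pos [576.   26.2 162.1] head 0.0068 tilt 0.49 F [ 0.2 22.7 -0.4] grip 0.083
tool delta cm [  0.17 -18.09   0.36] dist 181.0 roll 0.001
```

>>> apply_moves([
  [0.6, 0, -0.5, 0, 0],
  [0.6, 0, -1.0, 0, 0],
  [0.6, 0, -1.5, 0, 0],
  [0.6, 0, -1.8, 0, 0],
  [0.6, 0, -2.0, 0, 0],
  [0.6, 0, -2.0, 0, 0],
  [0.6, 0, -2.0, 0, 0],
  [0.6, 0, -2.0, 0, 0],
  [0.6, 0, -2.0, 0, 0],
  [0.6, 0, -1.5, 0, 0],
  [0.6, 0, -1.0, 0, 0],
  [0.6, 0, -0.7, 0, 0],
])

```text
time_s: 4.37
eef_pos: [575.2, 202.6, 162.0]
ee_rot: [0.0, 1.0, 0.003, -0.0]
force: [-6.2, -2.6, 3.0]
grip_width: 0.083
```

>>> apply_moves([
  [0.6, 0, 0, 0, 0],
  [0.6, 0, 0, 0, 0],
])

```text
time_s: 4.53
eef_pos: [575.3, 202.5, 162.0]
ee_rot: [-0.001, 1.0, 0.003, -0.0]
force: [-6.0, 1.7, 3.4]
grip_width: 0.077
```

```bash
python3 -c "
from h import *
goto(576.5,25.2+182,240,.0055)"
```

```text
t 4.53 pos [575.3 202.5 162. ] head 0.0054 tilt 0.07 F [-6.   1.7  3.4] grip 0.077
tool delta cm [ 0.12 -0.48 -7.8 ] dist 78.2 roll -0.0
```

>>> apply_moves([
  [0.6, 0, -0.3, 0, 0],
  [0.6, 0, -0.3, 0, 0],
  [0.6, 0, -0.2, 0, 0],
  [0.6, 0, 0, 0, 0],
  [0.6, 0, 0, 0, 0],
])

```text
time_s: 4.95
eef_pos: [575.2, 209.7, 161.9]
ee_rot: [-0.0, 1.0, 0.002, -0.0]
force: [-6.0, 0.2, 4.2]
grip_width: 0.078
```

>>> apply_moves([
  [4.5, 0, 0, 0, 0],
  [4.5, 0, 0, 0, 0],
  [4.5, 0, 0, 0, 0],
  [4.5, 0, 0, -1, 0],
  [4.5, 0, 0, -2, 0],
  [4.5, 0, 0, -2, 0],
  [4.5, 0, 0, -2, 0],
  [4.5, 0, 1.0, -1.5, 0],
  [4.5, -1, 2, 0, 0],
  [4.5, -1, 2, 0, 0],
  [4.5, -1, 2, 0, 0],
  [4.5, -1, 2, 0, 0],
])

```text
time_s: 5.95
eef_pos: [535.7, 118.6, 247.2]
ee_rot: [0.0, 1.0, 0.002, 0.001]
force: [0.7, 0.4, 0.3]
grip_width: 0.522
```

```bash
python3 -c "
from h import *
goto(462.5,-227.3,200,np.radians(4.4))
a=snap('top','t2');crop(a,'pics/t2c.png',155,360,85,240,3.8)
a=snap('side','s2');crop(a,'pics/s2c.png',240,455,80,330,2.4)"
```

```text
t 5.95 pos [535.7 118.6 247.2] head 0.0049 tilt 0.08 F [0.7 0.4 0.3] grip 0.522
tool delta cm [-7.5  34.56  4.72] dist 356.7 roll -0.072
```

View pics/t2c.png

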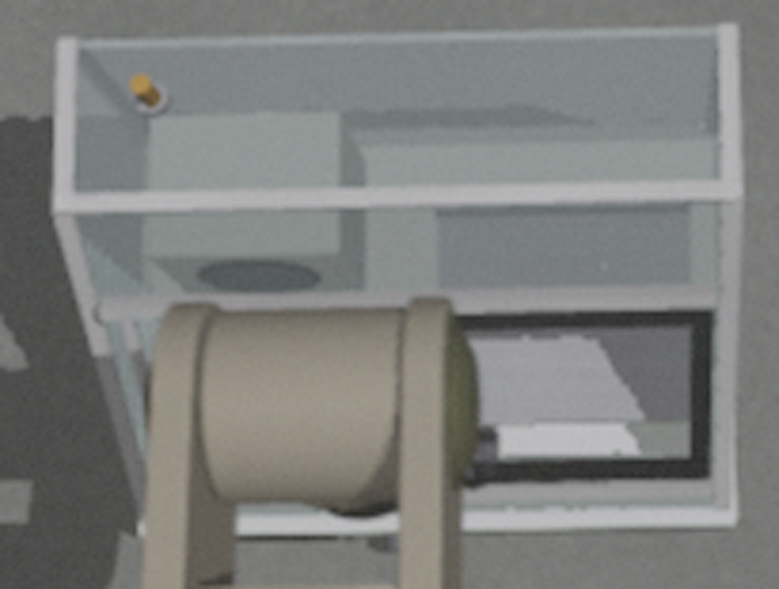

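View pics/s2c.png

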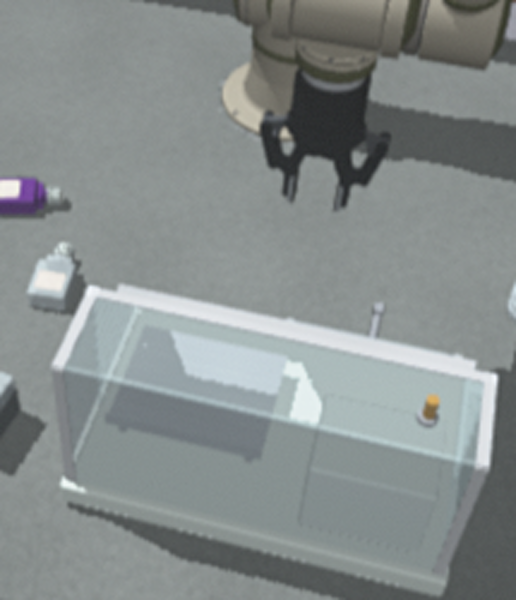

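```bash
python3 -c "
from h import *
c=np.cos(np.radians(50));s=np.sin(np.radians(50))
Rz=R.from_euler('z',.0055).as_matrix()
o=np.array([613.3,25.0,125]);X=Rz@[c,0,s];Y=Rz@[0,1,0];Z=Rz@[-s,0,c]
for u in(-74,-60,60,74):
  for z in(0,8):
    q=proj('top',o+u*X-85*Y+z*Z);q2=proj('top',o+u*X-99*Y+z*Z);print(u,z,(q-[155,85])*3.8,(q2-[155,85])*3.8)
"
```

```text
-74 0 [688.96749174 467.13370342] [709.00076818 466.74784815]
-74 8 [689.44376787 474.89187466] [709.57768619 474.50453332]
-60 0 [689.20189431 452.2288349 ] [709.39583187 451.83901481]
-60 8 [689.68319549 459.97407407] [709.97939976 459.58273511]
60 0 [691.37664124 313.944011  ] [713.06118282 313.51674546]
60 8 [691.90548378 321.51196134] [713.70799089 321.08284937]
74 0 [691.65145329 296.4696395 ] [713.5243574  296.03755729]
74 8 [692.18642163 304.00782021] [714.17935525 303.57384713]
```

```bash
python3 -c "
from h import *
a=cv2.imread('pics/t2.png');crop(a,'pics/t2d.png',300,350,160,225,9)
g=a.min(2).astype(int)
print(g[160:222,325].tolist());print(g[160:222,332].tolist())"
```

```text
[140, 146, 147, 153, 153, 153, 120, 56, 52, 55, 64, 92, 106, 106, 103, 104, 103, 104, 104, 107, 108, 107, 109, 106, 105, 104, 106, 106, 108, 102, 106, 106, 107, 106, 107, 111, 124, 132, 133, 132, 131, 131, 131, 133, 135, 107, 50, 52, 51, 50, 52, 113, 147, 150, 153, 151, 142, 138, 158, 181, 188, 187]
[139, 145, 148, 149, 152, 141, 102, 57, 52, 55, 67, 90, 106, 105, 104, 103, 106, 106, 107, 106, 105, 108, 104, 105, 106, 106, 108, 104, 106, 107, 106, 105, 107, 106, 107, 110, 123, 131, 132, 132, 128, 131, 132, 134, 125, 91, 48, 52, 52, 53, 60, 115, 147, 151, 152, 151, 142, 139, 163, 182, 187, 186]
```

View pics/t2d.png

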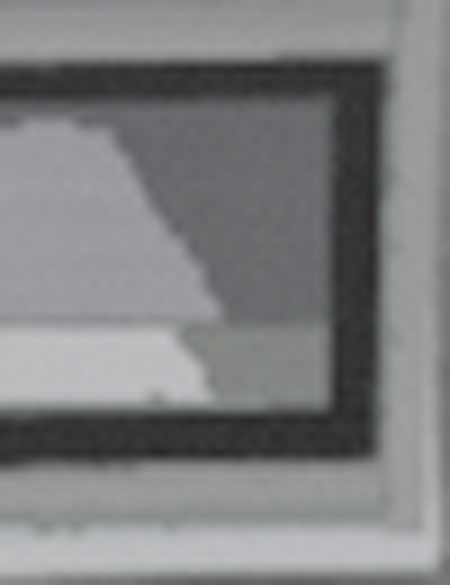

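>>> apply_moves([
  [4.5, -0.5, 1.6, 0, 0],
  [4.5, -0.7, 3, 0, 0],
  [4.5, -0.7, 3, 0, 0],
  [4.5, -0.7, 3, 0, 0],
  [4.5, -0.7, 3, 0, 0],
  [4.5, -0.7, 3, 0, 0],
  [4.5, -0.7, 3, 0.5, 0],
  [4.5, -0.7, 3, 1, 0],
  [4.5, -0.7, 3, 1, 0],
  [4.5, -0.7, 3, 1, 0],
  [4.5, -0.7, 3, 1, 0],
  [4.5, -0.5, 3, 1, 0],
])

```text
time_s: 7.05
eef_pos: [457.8, -228.3, 191.6]
ee_rot: [0.0, 1.0, 0.002, 0.001]
force: [0.4, 0.9, -0.9]
grip_width: 0.526
```

```bash
python3 -c "
from h import *
goto(457.5,-227.7,100,np.radians(4.4))"
```

```text
t 7.05 pos [ 457.8 -228.3  191.6] head 0.0049 tilt 0.08 F [ 0.4  0.9 -0.9] grip 0.526
tool delta cm [-0.04 -0.06  9.16] dist 91.6 roll -0.072
```

>>> apply_moves([
  [4.5, 0, -0.05, 1, -0.04],
  [4.5, 0, 0, 2, -0.032],
  [4.5, 0, 0, 2, 0],
  [4.5, 0, 0, 2, 0],
  [4.5, 0, 0, 2, 0],
  [4.5, 0, 0, 1, 0],
  [4.5, 0, 0, 0, 0],
])

```text
time_s: 7.63
eef_pos: [457.5, -225.8, 89.9]
ee_rot: [-0.001, 0.999, 0.038, -0.001]
force: [-0.5, -0.4, -0.7]
grip_width: 0.525
```

```bash
python3 -c "
from h import *
goto(457.5,-227.7,17,np.radians(4.4))
a=snap('side','s3');crop(a,'pics/s3c.png',205,305,120,220,6)
for P in([457.5,-227.7,80],): print(proj('side',P))"
```

```text
t 7.63 pos [ 457.5 -225.8   89.9] head 0.077 tilt 0.17 F [-0.5 -0.4 -0.7] grip 0.525
tool delta cm [0.   0.21 7.29] dist 72.9 roll 0.0
[264.89990406 169.93122893]
```

View pics/s3c.png

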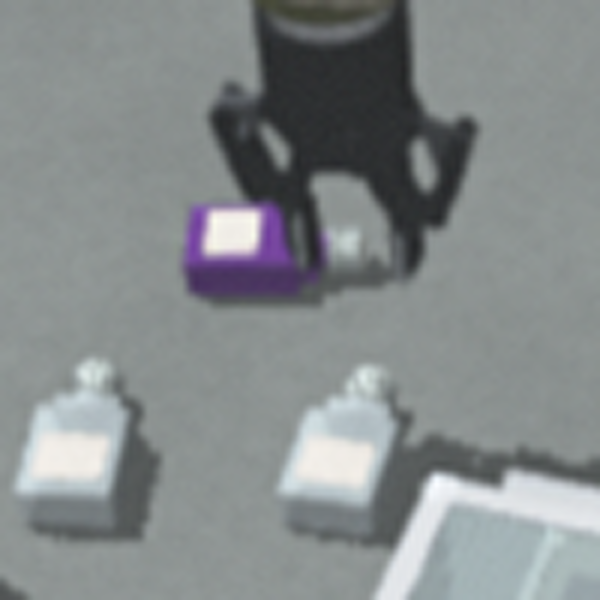

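>>> apply_moves([
  [4.5, 0, 0.18, 1, 0],
  [4.5, 0, 0, 1.5, 0],
  [4.5, 0, 0, 1.5, 0],
  [4.5, 0, 0, 1.5, 0],
  [4.5, 0, 0, 1.0, 0],
  [4.5, 0, 0, 0.8, 0],
  [4.5, 0, 0, 0, 0],
])

```text
time_s: 8.27
eef_pos: [457.6, -228.0, 17.4]
ee_rot: [-0.0, 0.999, 0.038, -0.0]
force: [-0.9, 0.4, 0.2]
grip_width: 0.525
```

```bash
python3 -c "
from h import *
goto(457.5,-227.7,17,np.radians(4.4))
a=snap('side','s4');crop(a,'pics/s4c.png',225,305,130,220,6)"
```

```text
t 8.27 pos [ 457.6 -228.    17.4] head 0.0767 tilt 0.08 F [-0.9  0.4  0.2] grip 0.525
tool delta cm [-0.01 -0.03  0.04] dist 0.5 roll -0.0
```

View pics/s4c.png

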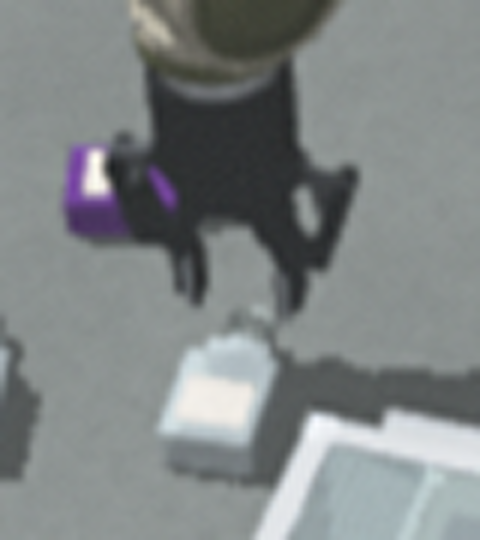

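>>> apply_moves([
  [2.0, 0, 0, 0, 0],
  [2.0, 0, 0, 0, 0],
  [2.0, 0, 0, 0, 0],
  [2.0, 0, 0, 0, 0],
  [2.0, 0, 0, 0, 0],
], squeeze=60)

```text
time_s: 8.73
eef_pos: [458.0, -228.2, 18.6]
ee_rot: [0.0, 0.999, 0.038, 0.0]
force: [-0.5, -0.1, 0.3]
grip_width: 0.23
```

>>> apply_moves([
  [2.0, 0, 0, -0.5, 0],
  [2.0, 0, 0, -1, 0],
  [2.0, 0, 0, -1.5, 0],
  [2.0, 0, 0, -2, 0],
  [2.0, 0, 0, -2, 0.04],
  [2.0, 0, 0, -2, 0.03],
  [2.0, 0, 0, -1.5, 0],
  [2.0, 0, 0, -1, 0],
  [2.0, 0, 0, 0, 0],
  [2.0, 0, 0, 0, 0],
])

```text
time_s: 9.57
eef_pos: [457.8, -228.1, 133.4]
ee_rot: [0.0, 1.0, 0.003, 0.0]
force: [-0.6, -0.3, -0.4]
grip_width: 0.239
```

```bash
python3 -c "
from h import *
goto(480,-4,132,.0055)
a=snap('side','s5');crop(a,'pics/s5c.png',215,315,110,220,5)
a=snap('top','t5');crop(a,'pics/t5c.png',360,440,180,290,5)"
```

```text
t 9.57 pos [ 457.8 -228.1  133.4] head 0.007 tilt 0.02 F [-0.6 -0.3 -0.4] grip 0.239
tool delta cm [  2.38 -22.39   0.14] dist 225.2 roll 0.001
```

View pics/s5c.png

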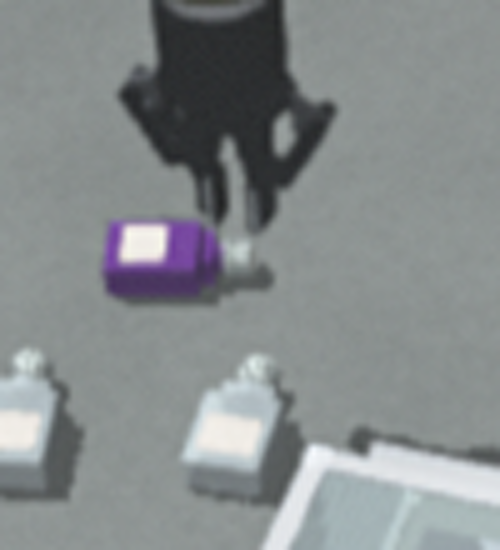

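View pics/t5c.png

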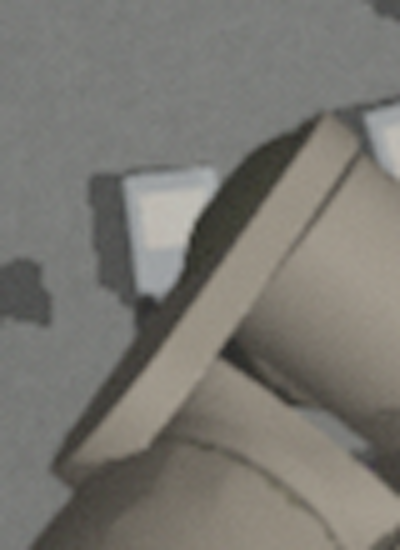

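>>> apply_moves([
  [4.5, 0, 0, 0.5, -0.04],
  [4.5, 0, 0, 1.5, -0.03],
  [4.5, 0, 0, 2, 0],
  [4.5, 0, 0, 2, 0],
  [4.5, 0, 0, 2, 0],
  [4.5, 0, 0, 1.5, 0],
  [4.5, 0, 0, 1.2, 0],
  [4.5, 0, 0, 1.0, 0],
  [4.5, 0, 0, 0, 0],
])

```text
time_s: 10.42
eef_pos: [456.7, -227.2, 14.0]
ee_rot: [-0.001, 0.999, 0.038, -0.002]
force: [-0.3, -0.3, 0.2]
grip_width: 0.53
```

>>> apply_moves([
  [0, 0, 0, 0, 0],
  [0, 0, 0, 0, 0],
  [0, 0, 0, 0, 0],
  [0, 0, 0, 0, 0],
  [0, 0, 0, 0, 0],
  [0, 0, 0, 0, 0],
], squeeze=60)

```text
time_s: 10.92
eef_pos: [458.0, -228.2, 16.6]
ee_rot: [0.0, 0.999, 0.038, 0.0]
force: [0.1, 0.2, -0.5]
grip_width: 0.006
```

```bash
python3 -c "
from h import *
a=snap('side','s6');crop(a,'pics/s6c.png',225,305,130,220,6)
for z in (5,17):print(z,(proj('side',[458,-228.2,z])-[225,130])*6)
a=snap('top','t6');crop(a,'pics/t6c.png',360,440,180,290,5)"
```

```text
5 [248.05997439 338.64506854]
17 [246.5325669  323.37546181]
```

View pics/s6c.png

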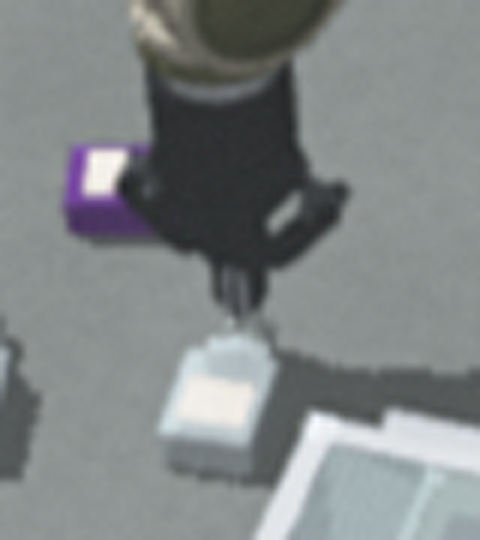

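View pics/t6c.png

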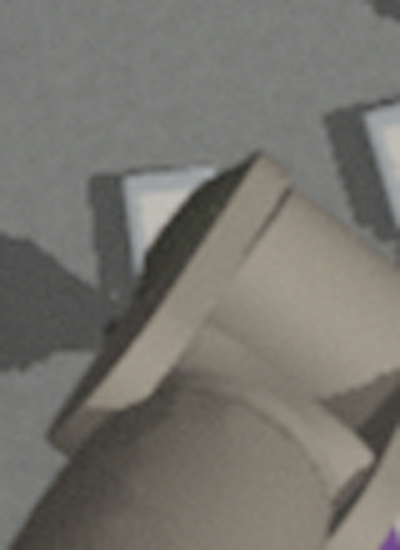

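```bash
python3 -c "
from h import *
def f(P,uv):
  for z in np.arange(-20,60,10): print(z,np.round(proj('side',np.array(P)+[0,0,z]),1),np.round(proj('side',np.array(P)+[11,0,z]),1),end=' | ')
  print('\nmeas',uv)
f([582.8,30.7,245.8],(335.4,170.6))
f([458,-228.2,16.6],(225+238/6-.4,130+318/6-.4))
b=cv2.imread('pics/side0.png');crop(b,'pics/s0c.png',170,260,0,90,7)
f([170,-496.5,216.8],0)
"
```

```text
-20 [335.1 179.7] [334.  182.5] | -10 [335.2 177. ] [334.2 179.8] | 0 [335.4 174.3] [334.4 177.1] | 10 [335.6 171.5] [334.6 174.3] | 20 [335.8 168.7] [334.7 171.5] | 30 [336.  165.9] [334.9 168.6] | 40 [336.2 163. ] [335.1 165.7] | 50 [336.4 160.1] [335.3 162.8] | 
meas (335.4, 170.6)
-20 [266.5 188.2] [265.4 190.4] | -10 [266.3 186.1] [265.1 188.3] | 0 [266.1 184. ] [264.9 186.2] | 10 [265.9 181.8] [264.7 184.1] | 20 [265.7 179.7] [264.5 181.9] | 30 [265.4 177.5] [264.3 179.7] | 40 [265.2 175.3] [264.  177.5] | 50 [265. 173.] [263.8 175.3] | 
meas (264.2666666666667, 182.6)
-20 [220.4  78.4] [219.1  80. ] | -10 [220.   75.9] [218.7  77.5] | 0 [219.6  73.4] [218.3  75. ] | 10 [219.2  70.8] [217.8  72.4] | 20 [218.7  68.3] [217.4  69.8] | 30 [218.3  65.7] [216.9  67.2] | 40 [217.8  63. ] [216.5  64.6] | 50 [217.4  60.4] [216.   61.9] | 
meas 0
```

View pics/s0c.png

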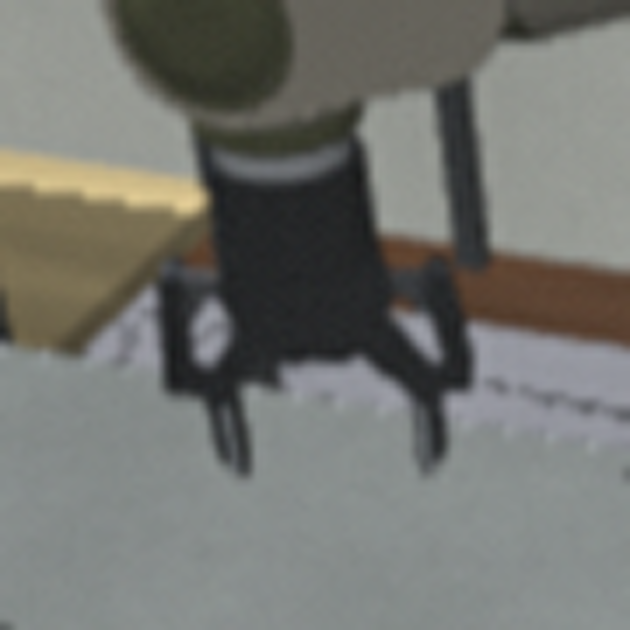

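```bash
python3 -c "
from h import *
print(onz('top',370+268/5.4,190+530/5.4,20),onz('top',370+390/5.4,190+490/5.4,28))
print(onz('side',225+238/6-.4,130+318/6-.4,33))"
```

```text
[ 351.36300769 -282.53130833   20.        ] [ 370.55104658 -342.15082274   28.        ]
[ 468.87445288 -229.26962035   33.        ]
```

>>> apply_moves([
  [0, 0, 0, -1.0, 0],
  [0, -1.5, 0, -1.0, 0],
  [0, -2, 0, 0, 0],
  [0, 0, -1.5, 0, 0],
  [0, 0, 0, 1.0, 0],
  [0, 0, 0, 1.0, 0],
  [0, 0, 0, 0, 0],
])

```text
time_s: 11.6
eef_pos: [421.5, -215.3, 14.5]
ee_rot: [-0.001, 0.999, 0.039, -0.001]
force: [-0.1, 0.0, 0.3]
grip_width: -0.0
```

>>> apply_moves([
  [0, 0, 0, 0.2, 0],
  [0, 0, 0, 0.2, 0],
  [0, 0, 0, 0, 0],
])

```text
time_s: 11.85
eef_pos: [421.9, -216.0, 11.9]
ee_rot: [-0.0, 0.999, 0.038, -0.0]
force: [-0.2, -1.0, -0.5]
grip_width: -0.0
```

>>> apply_moves([
  [0, 0, 0, 0.2, 0],
  [0, 0, 0, 0.2, 0],
  [0, 0, 0, 0, 0],
])

```text
time_s: 12.1
eef_pos: [421.7, -215.8, 8.0]
ee_rot: [-0.0, 0.999, 0.038, -0.0]
force: [0.0, -0.3, -0.4]
grip_width: -0.001
```

```bash
python3 -c "
from h import *
goto(421,-215,0)
a=snap('side','s7');crop(a,'pics/s7c.png',225,305,120,220,6)"
```

```text
t 12.1 pos [ 421.7 -215.8    8. ] head 0.0768 tilt 0.02 F [ 0.  -0.3 -0.4] grip -0.001
tool delta cm [-0.07 -0.08  0.8 ] dist 8.1 roll None
```

View pics/s7c.png

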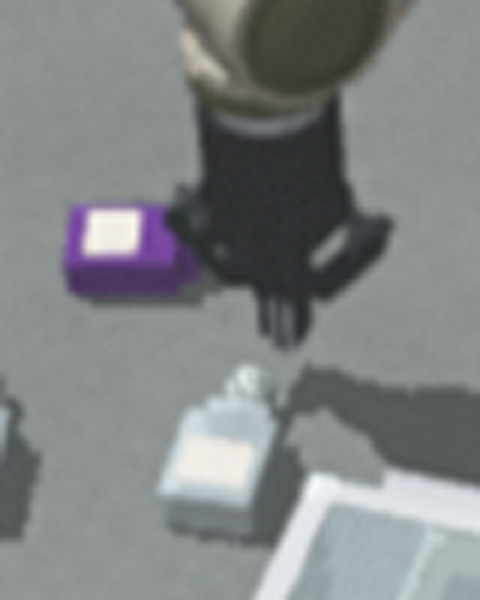

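>>> apply_moves([
  [0, 0, 0, 0.3, 0],
  [0, 0, 0, 0.3, 0],
  [0, 0, 0, 0, 0],
])

```text
time_s: 12.4
eef_pos: [421.6, -215.7, 1.7]
ee_rot: [-0.0, 0.999, 0.038, -0.0]
force: [-0.1, 0.6, -0.3]
grip_width: 0.001
```

>>> apply_moves([
  [0, 0, 0, 0.2, 0],
  [0, 0, 0, 0.2, 0],
  [0, 0, 0, 0, 0],
])

```text
time_s: 12.65
eef_pos: [421.6, -215.7, -2.1]
ee_rot: [-0.0, 0.999, 0.038, -0.0]
force: [-0.1, -0.3, 0.7]
grip_width: 0.0
```

>>> apply_moves([
  [0, 0, 0, 0.2, 0],
  [0, 0, 0, 0.2, 0],
  [0, 0, 0, 0, 0],
])

```text
time_s: 12.9
eef_pos: [421.6, -215.7, -6.1]
ee_rot: [-0.0, 0.999, 0.038, -0.0]
force: [0.1, 0.3, -0.0]
grip_width: 0.001
```

>>> apply_moves([
  [0, 0, 0, 0.2, 0],
  [0, 0, 0, 0.2, 0],
  [0, 0, 0, 0, 0],
])

```text
time_s: 13.15
eef_pos: [421.7, -215.7, -10.1]
ee_rot: [-0.0, 0.999, 0.038, -0.0]
force: [-0.8, 0.5, 0.1]
grip_width: -0.002
```

>>> apply_moves([
  [0, 0, 0, 0.2, 0],
  [0, 0, 0, 0.1, 0],
  [0, 0, 0, 0, 0],
])

```text
time_s: 13.4
eef_pos: [421.7, -215.8, -12.9]
ee_rot: [-0.0, 0.999, 0.038, -0.0]
force: [0.9, -0.6, -0.1]
grip_width: -0.0
```

>>> apply_moves([
  [0, 0, 0, 0.2, 0],
  [0, 0, 0, 0.1, 0],
  [0, 0, 0, 0, 0],
])

```text
time_s: 13.65
eef_pos: [422.0, -216.0, -14.1]
ee_rot: [0.0, 0.999, 0.039, 0.0]
force: [-7.3, 3.8, 26.9]
grip_width: -0.002
```

```bash
python3 -c "
from h import *
goto(421,-215,0)
a=snap('side','s8');crop(a,'pics/s8c.png',245,305,140,200,8)
for z in(0,5,10,15,20):print(z,(proj('side',[421.7,-215.7,z])-[245,140])*8,(proj('side',[432.7,-215.7,z])-[245,140])*8)"
```

```text
t 13.65 pos [ 422.  -216.   -14.1] head 0.0772 tilt 0.03 F [-7.3  3.8 26.9] grip -0.002
tool delta cm [-0.09 -0.11 -1.41] dist 14.1 roll None
0 [229.23020698 328.11812512] [220.36157967 345.48570519]
5 [228.54689569 319.70339316] [219.65237942 337.07291694]
10 [227.8601299  311.24612029] [218.93957581 328.61738445]
15 [227.16988335 302.74598309] [218.22314133 320.11878112]
20 [226.47612951 294.20265485] [217.50304815 311.57677703]
```

View pics/s8c.png

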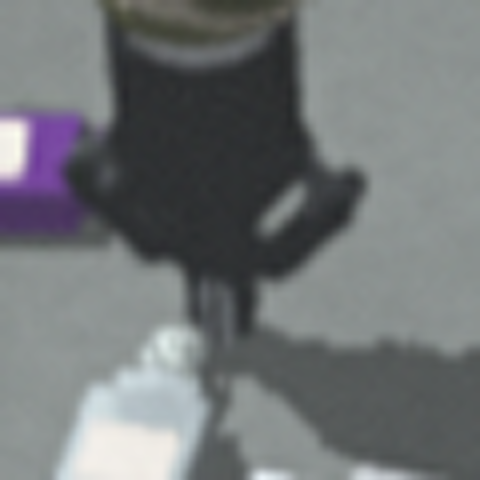

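>>> apply_moves([
  [0, 0, 0, -1, 0],
  [4.5, 0, 0, -2, 0],
  [4.5, 0.7, 0.5, -2, 0],
  [4.5, 1.0, 0.5, 0, 0],
  [4.5, 1.0, 0.5, 0, 0],
  [4.5, 1.0, 0, 0, 0],
  [4.5, 0, 0, 0, 0],
])

```text
time_s: 14.28
eef_pos: [461.1, -228.2, 34.5]
ee_rot: [0.0, 0.999, 0.039, 0.001]
force: [1.0, 1.2, 0.4]
grip_width: 0.528
```

```bash
python3 -c "
from h import *
goto(460,-228,-9)"
```

```text
t 14.28 pos [ 461.1 -228.2   34.5] head 0.0773 tilt 0.08 F [1.  1.2 0.4] grip 0.528
tool delta cm [-0.11 -0.03  4.35] dist 43.5 roll None
```

>>> apply_moves([
  [4.5, 0, 0, 0.8, 0],
  [4.5, 0, 0, 1, 0],
  [4.5, 0, 0, 1, 0],
  [4.5, 0, 0, 1, 0],
  [4.5, 0, 0, 0.5, 0],
  [4.5, 0, 0, 0, 0],
])

```text
time_s: 14.78
eef_pos: [459.0, -227.5, -10.3]
ee_rot: [-0.001, 0.999, 0.038, -0.001]
force: [-0.5, -0.7, -0.3]
grip_width: 0.525
```

>>> apply_moves([
  [0, 0, 0, 0, 0],
  [0, 0, 0, 0, 0],
  [0, 0, 0, 0, 0],
  [0, 0, 0, 0, 0],
  [0, 0, 0, 0, 0],
], squeeze=60)

```text
time_s: 15.2
eef_pos: [460.0, -228.1, -8.3]
ee_rot: [0.0, 0.999, 0.038, 0.0]
force: [-0.6, 0.1, 1.6]
grip_width: 0.272
```

```bash
python3 -c "
from h import *
goto(460,-228,-9)
a=snap('side','s9');crop(a,'pics/s9c.png',225,305,130,220,6)"
```

```text
t 15.2 pos [ 460.  -228.1   -8.3] head 0.0768 tilt 0.05 F [-0.6  0.1  1.6] grip 0.272
tool delta cm [-0.   -0.01  0.07] dist 0.7 roll None
```

View pics/s9c.png

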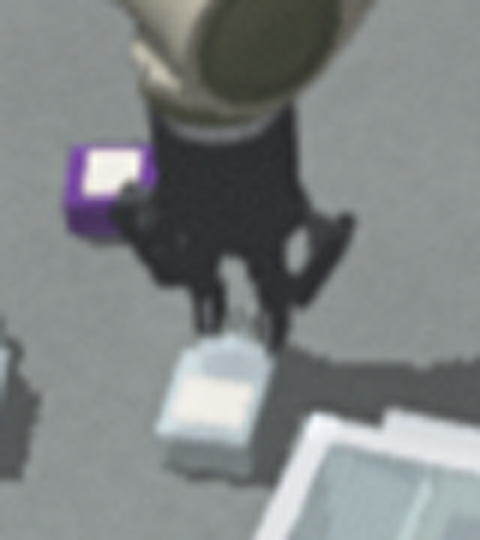

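>>> apply_moves([
  [0, 0, 0, -0.5, 0],
  [0, 0, 0, -1, 0],
  [0, 0, 0, -1.5, 0],
  [0, 0, 0, -1.5, 0],
  [0, 0, 0, -1.5, 0],
  [0, 0, 0, -1.5, 0.03],
  [0, 0, 0, -1.5, 0.04],
  [0, 0, 0, -1, 0],
  [0, 0, 0, 0, 0],
])

```text
time_s: 16.0
eef_pos: [460.7, -228.6, 93.7]
ee_rot: [0.001, 1.0, 0.004, 0.002]
force: [-0.1, -0.0, -0.1]
grip_width: 0.279
```

```bash
python3 -c "
from h import *
goto(458,55,90,.0055)
a=snap('side','s10');crop(a,'pics/s10c.png',215,315,110,220,5)"
```

```text
t 16.0 pos [ 460.7 -228.6   93.7] head 0.0081 tilt 0.23 F [-0.1 -0.  -0.1] grip 0.279
tool delta cm [ -0.04 -28.36   0.29] dist 283.6 roll 0.003
```

View pics/s10c.png

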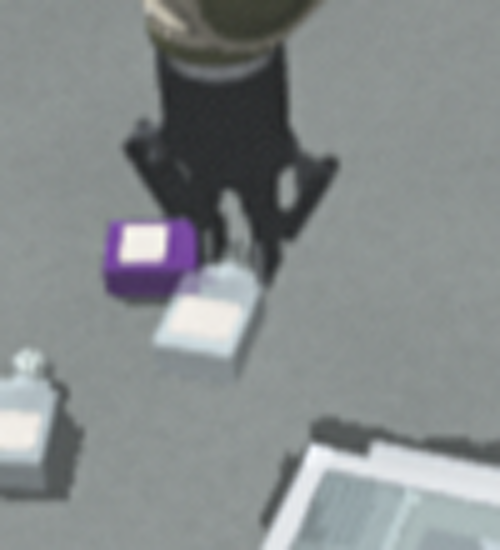

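>>> apply_moves([
  [0, 0, -0.8, 0, 0],
  [0, 0, -1.6, 0, 0],
  [0, 0, -2.4, 0, 0],
  [0, 0, -3, 0, 0],
  [0, 0, -3, 0, 0],
  [0, 0, -3, 0, 0],
  [0, 0, -3, 0, 0],
  [0, 0, -3, 0, 0],
  [0, 0, -3, 0, 0],
  [0, 0, -2.6, 0, 0],
  [0, 0, -1.8, 0, 0],
  [0, 0, -1.1, 0, 0],
])

```text
time_s: 17.05
eef_pos: [456.8, 57.3, 90.4]
ee_rot: [-0.0, 1.0, 0.005, -0.001]
force: [0.3, 0.2, -0.3]
grip_width: 0.275
```

>>> apply_moves([
  [0, 0, 0, 0, 0],
  [0, 0, 0, 0, 0],
])

```text
time_s: 17.22
eef_pos: [457.6, 55.1, 90.8]
ee_rot: [0.0, 1.0, 0.004, -0.0]
force: [1.1, -0.1, -0.5]
grip_width: 0.275
```

```bash
python3 -c "
from h import *
goto(530,55,90,.0055)
a=snap('side','s11');crop(a,'pics/s11c.png',240,455,80,330,2.4)
a=snap('top','t11');crop(a,'pics/t11c.png',155,360,85,280,3)"
```

```text
t 17.22 pos [457.6  55.1  90.8] head 0.0079 tilt 0.06 F [ 1.1 -0.1 -0.5] grip 0.275
tool delta cm [7.24 0.06 0.08] dist 72.4 roll 0.002
```

View pics/s11c.png

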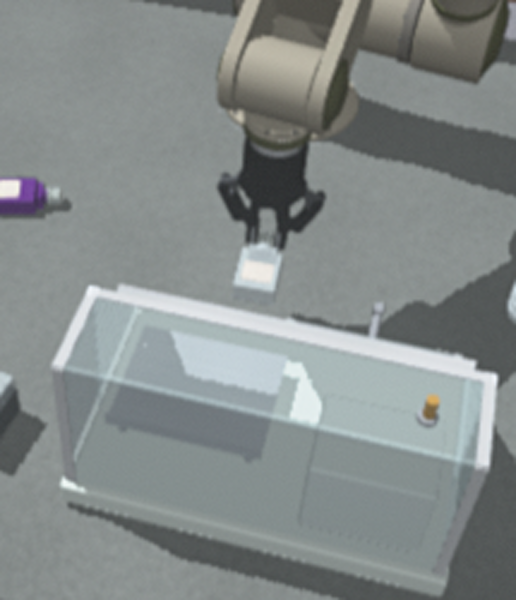

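View pics/t11c.png

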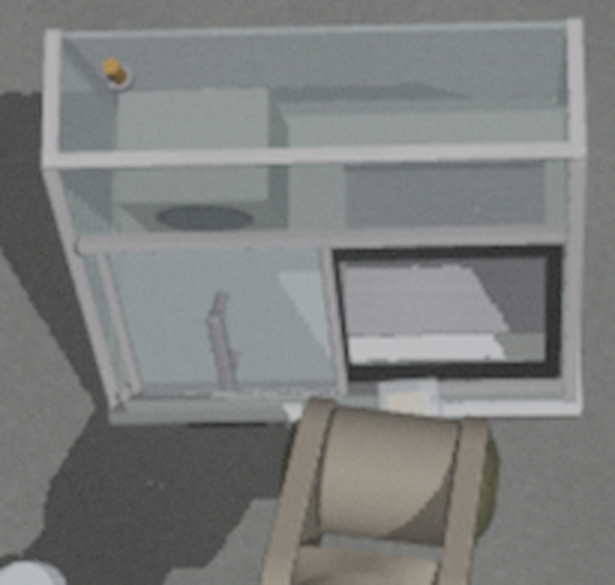

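```bash
python3 -c "
from h import *
a=cv2.imread('pics/t11.png');crop(a,'pics/t11d.png',260,320,190,225,12)
s=lambda u,v:(260+u/12-.45,190+v/12-.45)
"
```

```text
(no output)
```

View pics/t11d.png

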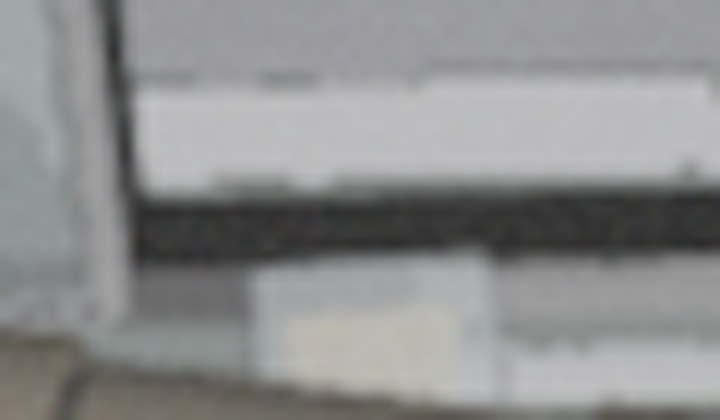

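```bash
python3 -c "
from h import *
s=lambda u,v:(260+u/12-.45,190+v/12-.45)
l=onz('top',*s(255,265),127);r=onz('top',*s(490,252),127);print(l,r,l-r)
for u,v in((250,190),(250,250)):print(onz('top',*s(u,v),0))
"
```

```text
[550.94619899  82.11129227 127.        ] [553.01461794  32.67865283 127.        ] [-2.06841895 49.43263944  0.        ]
[584.68490474  94.37831992   0.        ]
[570.49482695  94.40579044   0.        ]
```

>>> apply_moves([
  [0, 0.5, 0.02, 0, 0],
  [0, 1, 0.02, 0, 0],
  [0, 1.5, 0.02, 0, 0],
  [0, 1.5, 0.02, 0, 0],
  [0, 1.5, 0.02, 0, 0],
  [0, 1.5, 0.02, 0, 0],
  [0, 1, 0, 0, 0],
  [0, 0.5, 0, 0, 0],
  [0, 0, 0, 0, 0],
])

```text
time_s: 18.07
eef_pos: [548.7, 53.7, 91.0]
ee_rot: [-0.0, 1.0, 0.003, 0.0]
force: [0.8, -1.3, -1.0]
grip_width: 0.278
```

```bash
python3 -c "
from h import *
goto(597,55,90,.0055)
a=snap('side','s12');crop(a,'pics/s12c.png',240,455,80,330,2.4)
a=snap('top','t12');crop(a,'pics/t12c.png',230,360,100,240,4)"
```

```text
t 18.07 pos [548.7  53.7  91. ] head 0.0059 tilt 0.0 F [ 0.8 -1.3 -1. ] grip 0.278
tool delta cm [ 4.83 -0.1   0.1 ] dist 48.4 roll 0.0
```

View pics/s12c.png

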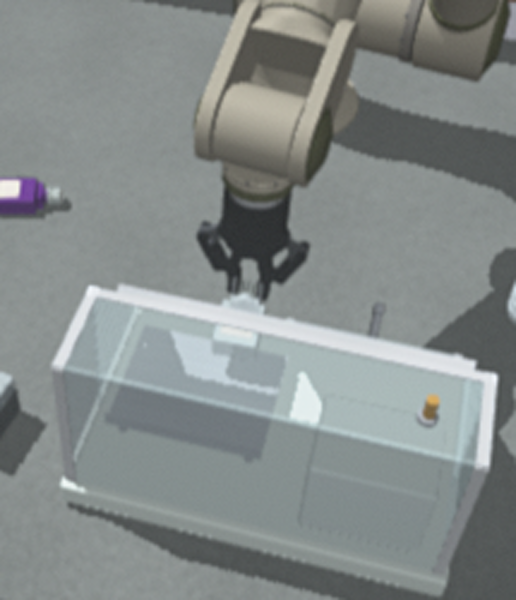

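View pics/t12c.png

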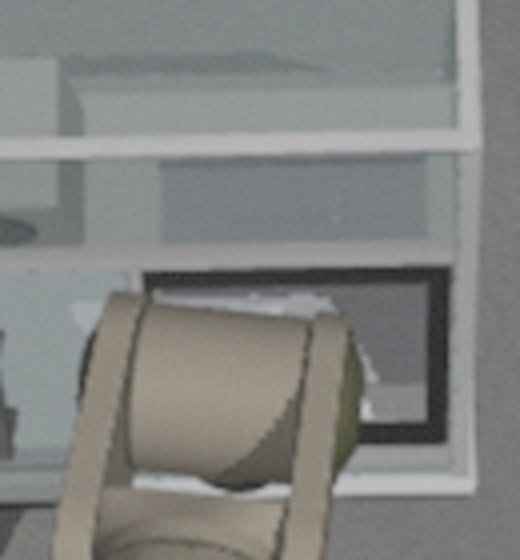

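>>> apply_moves([
  [0, 0.5, -0.03, 0, 0],
  [0, 1, -0.03, 0, 0],
  [0, 1, -0.04, 0, 0],
  [0, 1, 0, 0, 0],
  [0, 0.8, 0, 0, 0],
  [0, 0.5, 0, 0, 0],
  [0, 0, 0, 0, 0],
  [0, 0, 0, 0, 0],
])

```text
time_s: 18.83
eef_pos: [595.7, 55.8, 91.2]
ee_rot: [-0.0, 1.0, 0.003, -0.0]
force: [-0.4, -0.9, -1.1]
grip_width: 0.277
```

```bash
python3 -c "
from h import *
goto(597,55,63,.0055)
a=snap('side','s13');crop(a,'pics/s13c.png',265,375,150,290,4.2)"
```

```text
t 18.83 pos [595.7  55.8  91.2] head 0.0068 tilt 0.02 F [-0.4 -0.9 -1.1] grip 0.277
tool delta cm [0.14 0.08 2.82] dist 28.2 roll 0.001
```

View pics/s13c.png

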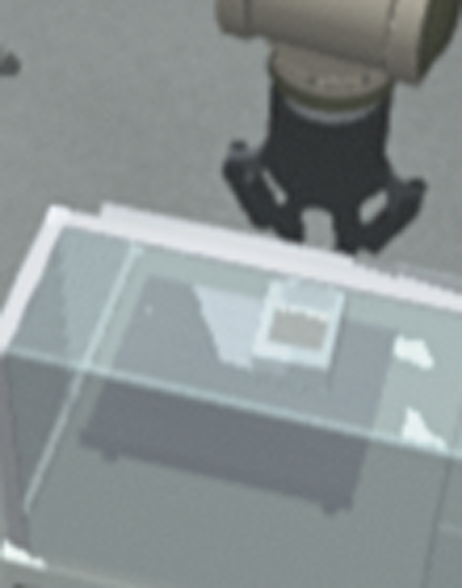

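>>> apply_moves([
  [0, 0.05, 0, 0.4, 0],
  [0, 0.05, 0.05, 0.5, 0],
  [0, 0, 0, 0.5, 0],
  [0, 0, 0, 0.5, 0],
  [0, 0, 0, 0.4, 0],
  [0, 0, 0, 0.3, 0],
  [0, 0, 0, 0, 0],
])

```text
time_s: 19.47
eef_pos: [596.5, 55.3, 64.4]
ee_rot: [-0.0, 1.0, 0.003, -0.001]
force: [-0.1, 0.1, -0.8]
grip_width: 0.276
```

>>> apply_moves([
  [0, 0, 0, 0.15, 0],
  [0, 0, 0, 0, 0],
])

```text
time_s: 19.63
eef_pos: [596.9, 55.3, 63.7]
ee_rot: [-0.0, 1.0, 0.003, -0.0]
force: [-0.6, 0.7, -0.4]
grip_width: 0.28
```

>>> apply_moves([
  [0, 0, 0, 0.1, 0],
  [0, 0, 0, 0, 0],
])

```text
time_s: 19.8
eef_pos: [597.0, 55.3, 62.8]
ee_rot: [-0.0, 1.0, 0.003, 0.0]
force: [0.1, -0.0, -0.9]
grip_width: 0.28
```

>>> apply_moves([
  [0, 0, 0, 0.1, 0],
  [0, 0, 0, 0, 0],
])

```text
time_s: 19.97
eef_pos: [597.0, 55.2, 61.8]
ee_rot: [0.0, 1.0, 0.003, 0.0]
force: [-0.0, 0.1, -0.9]
grip_width: 0.282
```

>>> apply_moves([
  [0, 0, 0, 0.1, 0],
  [0, 0, 0, 0, 0],
])

```text
time_s: 20.13
eef_pos: [597.0, 55.2, 61.3]
ee_rot: [0.0, 1.0, 0.003, 0.0]
force: [-2.4, 0.1, 4.5]
grip_width: 0.279
```

>>> apply_moves([
  [3.8, 0, 0, 0, 0],
  [3.8, 0, 0, 0, 0],
  [3.8, 0, 0, 0, 0],
  [3.8, 0, 0, 0, 0],
])

```text
time_s: 20.47
eef_pos: [596.9, 55.3, 60.7]
ee_rot: [-0.0, 1.0, 0.003, -0.0]
force: [0.7, -0.5, -0.6]
grip_width: 0.446
```

```bash
python3 -c "
from h import *
goto(580,55,63,.0055)
a=snap('side','s14');crop(a,'pics/s14c.png',265,375,150,290,4.2)"
```

```text
t 20.47 pos [596.9  55.3  60.7] head 0.0068 tilt 0.01 F [ 0.7 -0.5 -0.6] grip 0.446
tool delta cm [-1.69  0.01 -0.23] dist 17.1 roll 0.001
```

View pics/s14c.png

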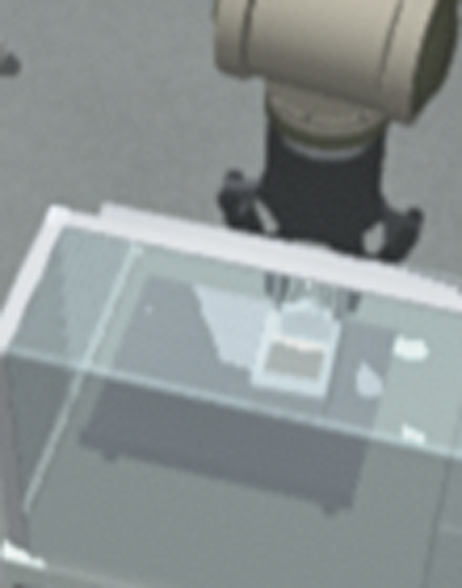

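>>> apply_moves([
  [3.8, 0, 0, -0.6, 0],
  [3.8, 0, 0, -1.2, 0],
  [3.8, 0, 0, -1.2, 0],
  [3.8, -0.8, 0, -0.4, 0],
  [0, -1, 0, 0, 0],
  [0, -0.7, 0, 0, 0],
  [0, 0, 0, 0, 0],
  [0, 0, 0, 0, 0],
])

```text
time_s: 21.18
eef_pos: [571.8, 55.1, 95.2]
ee_rot: [0.0, 1.0, 0.003, 0.0]
force: [-0.1, -0.3, 0.4]
grip_width: 0.003
```

```bash
python3 -c "
from h import *
goto(572,55.2,76,.0055)"
```

```text
t 21.18 pos [571.8  55.1  95.2] head 0.0067 tilt 0.02 F [-0.1 -0.3  0.4] grip 0.003
tool delta cm [ 0.02 -0.01  1.92] dist 19.2 roll 0.001
```

>>> apply_moves([
  [0, 0, 0, 0.6, 0],
  [0, 0, 0, 0.7, 0],
  [0, 0, 0, 0.6, 0],
  [0, 0, 0, 0, 0],
])

```text
time_s: 21.52
eef_pos: [571.1, 55.1, 73.8]
ee_rot: [-0.0, 1.0, 0.003, -0.002]
force: [-0.8, 0.4, 0.2]
grip_width: 0.001
```

```bash
python3 -c "
from h import *
goto(597.6,55.2,76,.0055)
a=snap('side','s15');crop(a,'pics/s15c.png',265,375,150,290,4.2)
a=snap('top','t15');crop(a,'pics/t15c.png',230,360,100,240,4)"
```

```text
t 21.52 pos [571.1  55.1  73.8] head 0.0067 tilt 0.18 F [-0.8  0.4  0.2] grip 0.001
tool delta cm [ 2.64  0.01 -0.23] dist 26.5 roll 0.001
```

View pics/s15c.png

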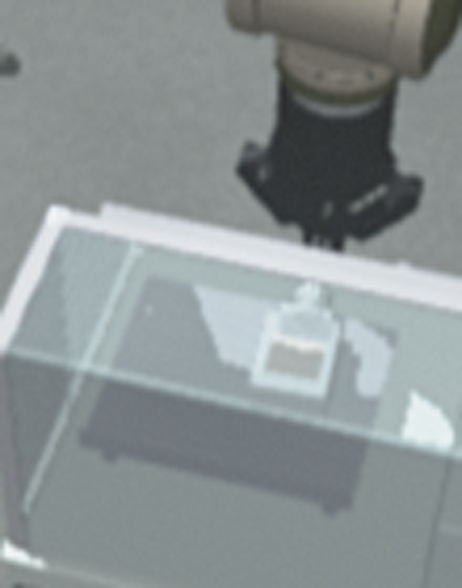

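View pics/t15c.png

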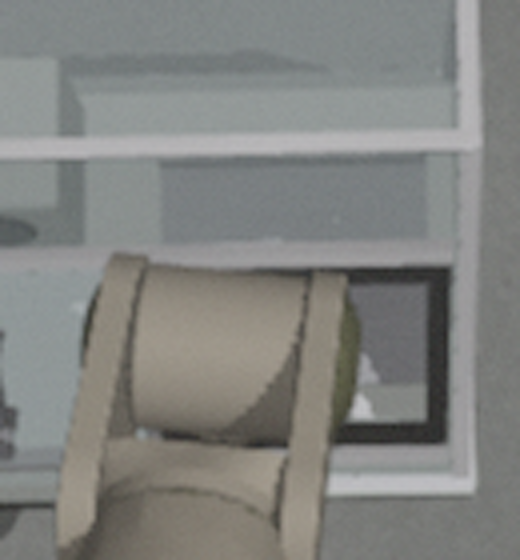

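>>> apply_moves([
  [0, 0.2, 0, 0, 0],
  [0, 0.3, 0, 0, 0],
  [0, 0.3, 0, 0, 0],
  [0, 0.3, 0, 0, 0],
  [0, 0.3, 0, 0, 0],
  [0, 0.3, 0, 0, 0],
  [0, 0.2, 0, 0, 0],
  [0, 0, 0, 0, 0],
])

```text
time_s: 22.28
eef_pos: [591.4, 55.2, 75.8]
ee_rot: [0.0, 1.0, 0.003, 0.0]
force: [-0.5, -0.3, -0.1]
grip_width: -0.001
```

```bash
python3 -c "
from h import *
goto(597.6,55.2,76,.0055)
a=snap('side','s16');crop(a,'pics/s16c.png',265,375,150,290,4.2)"
```

```text
t 22.28 pos [591.4  55.2  75.8] head 0.0068 tilt 0.02 F [-0.5 -0.3 -0.1] grip -0.001
tool delta cm [ 0.62  0.   -0.02] dist 6.2 roll 0.001
```

View pics/s16c.png

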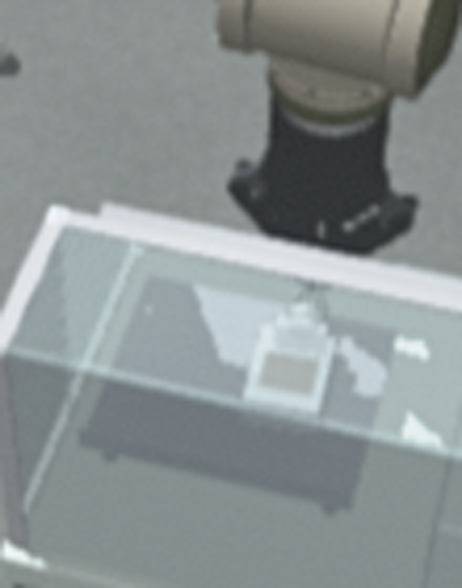

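```bash
python3 -c "
from h import *
a=cv2.imread('pics/s16.png');crop(a,'pics/s16d.png',315,350,210,255,13)
b=cv2.imread('pics/s15.png');crop(b,'pics/s15d.png',315,350,210,255,13)
m=cv2.hconcat([cv2.imread('pics/s15d.png'),cv2.imread('pics/s16d.png')]);cv2.imwrite('pics/s16e.png',m[:,:800])
m2=lambda x,y,z:(proj('side',[x,y,z])-[315,210])*13
for mid in(650,655,660):print(mid,m2(mid+51,55+26,98),m2(mid+51,55-26,98),m2(mid+51,29,70))
"
```

```text
650 [325.72209384 480.33386339] [ 83.83589291 422.77715502] [ 80.68739315 503.22572885]
655 [319.91265008 499.01234471] [ 77.38430697 441.14509288] [ 74.33957901 521.49794999]
660 [314.06980944 517.79820342] [ 70.89592512 459.61779023] [ 67.95619429 539.87256128]
```

View pics/s16d.png

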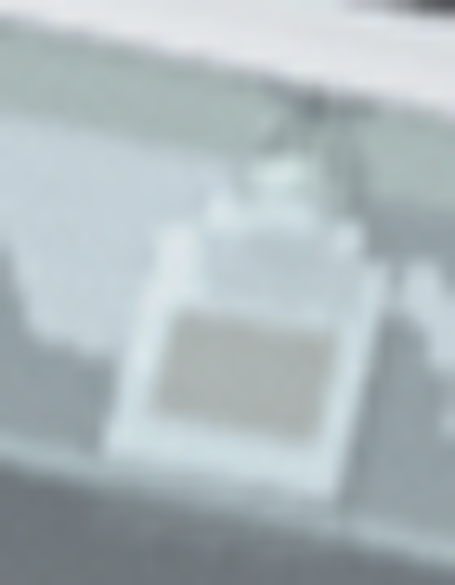

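>>> apply_moves([
  [0, 0.2, 0, 0, 0],
  [0, 0.2, 0, 0, 0],
  [0, 0, 0, 0, 0],
  [0, -0.5, 0, 0, 0],
  [0, -1, 0, -0.5, 0],
  [0, -1, 0, -1, 0],
  [0, -2, 0, -1, 0],
  [0, -2, 0, -2, 0],
  [0, -2, 0, -2, 0],
  [0, -3, 1, -1, 0],
  [0, -2, 2, 0, 0],
  [0, 0, 3, 0, 0],
])

```text
time_s: 23.33
eef_pos: [457.3, -4.5, 151.5]
ee_rot: [-0.0, 1.0, 0.005, -0.0]
force: [0.3, -0.5, -0.5]
grip_width: 0.002
```

```bash
python3 -c "
from h import *
goto(498.5,-374.5,140,np.radians(13))
a=snap('side','s17');crop(a,'pics/s17d.png',315,350,210,255,13)
a=snap('top','t17');crop(a,'pics/t17c.png',230,360,100,240,4)"
```

```text
t 23.33 pos [457.3  -4.5 151.5] head 0.0097 tilt 0.02 F [ 0.3 -0.5 -0.5] grip 0.002
tool delta cm [ 3.77 37.04  1.14] dist 372.5 roll -0.217
```

View pics/s17d.png

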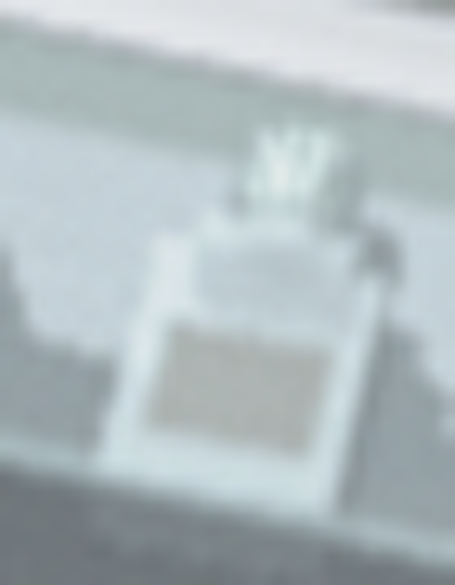

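View pics/t17c.png

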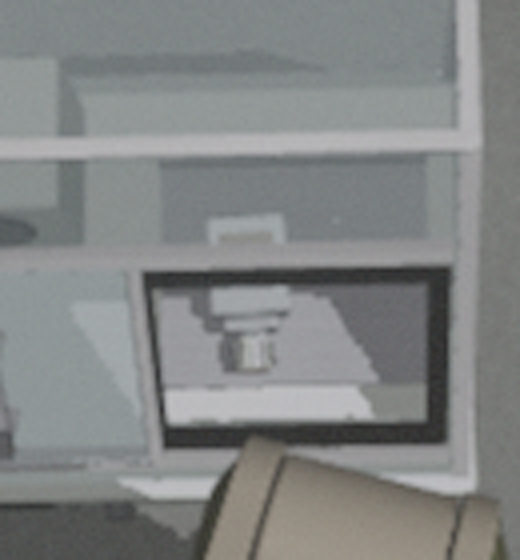

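```bash
python3 -c "
from h import *
s=lambda u,v:(230+u/4-.4,100+v/4-.4)
for n,u,v,z in(('endL',209,221,98),('endR',284,217,98),('capend',250,372,84),('shelf front',300,385,70),('shelf R',428,330,70),('shelf L back',162,160,70),('shelf R back',428,155,70),('block front L',213,305,98)):print(n,onz('top',*s(u,v),z).round(1))"
```

```text
endL [705.3  81.6  98. ]
endR [707.2  32.2  98. ]
capend [606.5  56.   84. ]
shelf front [599.6  23.6  70. ]
shelf R [635.6 -62.3  70. ]
shelf L back [755.3 115.7  70. ]
shelf R back [756.1 -64.6  70. ]
block front L [648.9  79.1  98. ]
```

>>> apply_moves([
  [4.5, 0.1, 1.2, 0, 0],
  [4.5, 0.3, 2.4, 0, 0],
  [4.5, 0.3, 3.4, 0, 0],
  [4.5, 0.3, 3.6, 0, 0],
  [4.5, 0.3, 3.6, 0, 0],
  [4.5, 0.4, 3.6, 0, 0],
  [4.5, 0.4, 3.6, 0, 0],
  [4.5, 0.4, 3.6, 0, 0],
  [4.5, 0.4, 3.6, 0, 0],
  [4.5, 0.4, 3.6, 0, 0],
  [4.5, 0.3, 3.0, 0, 0],
  [4.5, 0.17, 1.84, 0, 0],
])

```text
time_s: 24.43
eef_pos: [500.4, -378.2, 150.3]
ee_rot: [0.0, 1.0, 0.003, -0.0]
force: [-0.2, -0.1, -0.1]
grip_width: 0.525
```

>>> apply_moves([
  [4.5, 0, 0, 1, -0.11],
  [4.5, 0, 0, 1.5, -0.107],
  [4.5, 0, 0, 1.5, 0],
  [4.5, 0, 0, 1.5, 0],
  [4.5, 0, 0, 1.5, 0],
  [4.5, 0, 0, 1, 0],
  [4.5, 0, 0, 0, 0],
])

```text
time_s: 25.02
eef_pos: [499.9, -374.6, 68.5]
ee_rot: [-0.002, 0.994, 0.112, -0.001]
force: [-0.6, 0.6, -0.5]
grip_width: 0.526
```

```bash
python3 -c "
from h import *
goto(498.6,-374.6,-9,np.radians(13))
a=snap('side','s18');crop(a,'pics/s18c.png',180,260,110,210,6)
print((proj('side',[501,-374,14])-[180,110])*6,(proj('side',[498.6,-374.6,75])-[180,110])*6)"
```

```text
t 25.02 pos [ 499.9 -374.6   68.5] head 0.224 tilt 0.23 F [-0.6  0.6 -0.5] grip 0.526
tool delta cm [-0.11 -0.    7.75] dist 77.5 roll -0.003
[242.41562552 445.55295261] [226.33442775 361.81559088]
```

View pics/s18c.png

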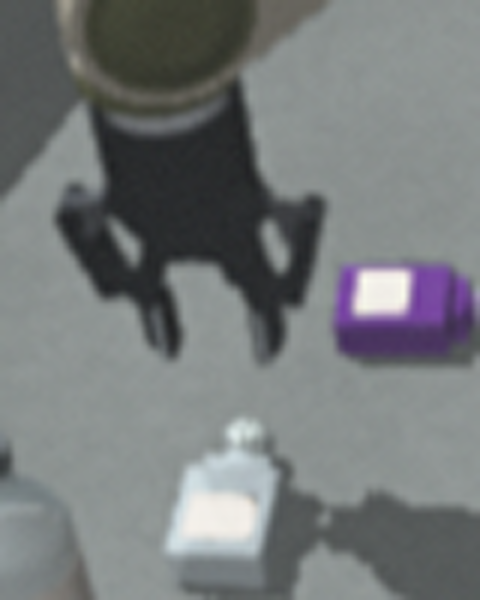

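>>> apply_moves([
  [4.5, -0.1, 0, 1, 0],
  [4.5, 0, 0, 1.5, 0],
  [4.5, 0, 0, 1.5, 0],
  [4.5, 0, 0, 1.5, 0],
  [4.5, 0, 0, 1.2, 0],
  [4.5, 0, 0, 0.9, 0],
  [4.5, 0, 0, 0.1, 0],
])

```text
time_s: 25.65
eef_pos: [499.1, -375.5, -7.8]
ee_rot: [-0.001, 0.994, 0.112, -0.001]
force: [-1.1, 0.7, -0.1]
grip_width: 0.526
```

```bash
python3 -c "
from h import *
goto(498.6,-374.6,-9,np.radians(13))
a=snap('side','s19');crop(a,'pics/s19c.png',180,260,110,210,6)"
```

```text
t 25.65 pos [ 499.1 -375.5   -7.8] head 0.2238 tilt 0.12 F [-1.1  0.7 -0.1] grip 0.526
tool delta cm [-0.03 -0.1   0.12] dist 1.6 roll -0.003
```

View pics/s19c.png

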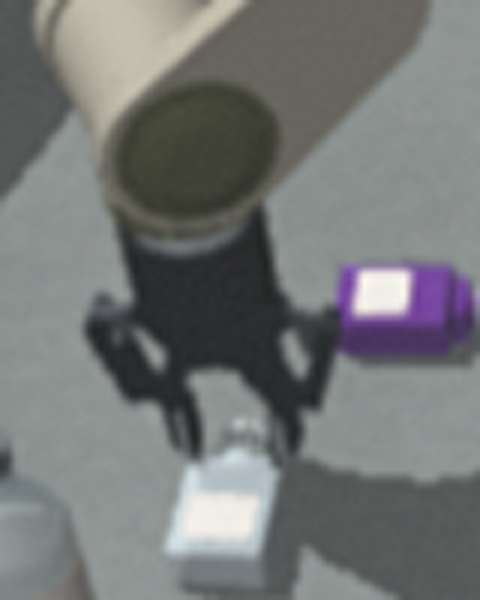

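Cap sits between the pads. I'll close, then lift and turn straight.

>>> apply_moves([
  [0, 0, 0, 0, 0],
  [0, 0, 0, 0, 0],
  [0, 0, 0, 0, 0],
  [0, 0, 0, 0, 0],
  [0, 0, 0, 0, 0],
], squeeze=60)

```text
time_s: 26.12
eef_pos: [499.9, -376.4, -5.4]
ee_rot: [0.001, 0.994, 0.112, 0.0]
force: [0.3, -0.6, 4.4]
grip_width: 0.278
```

```bash
python3 -c "
from h import *
goto(458,-5,90,0.0055)"
```

```text
t 26.12 pos [ 499.9 -376.4   -5.4] head 0.2238 tilt 0.09 F [ 0.3 -0.6  4.4] grip 0.278
tool delta cm [  4.16 -37.13  -9.59] dist 385.8 roll 0.218
```

>>> apply_moves([
  [0, 0, 0, -0.5, 0],
  [0, 0, 0, -1, 0],
  [0, 0, 0, -1.5, 0],
  [0, 0, 0, -1.5, 0.03],
  [0, 0, 0, -1.5, 0.06],
  [0, 0, 0, -1.5, 0.06],
  [0, 0, 0, -1.2, 0.04],
  [0, 0, 0, -0.8, 0.028],
  [0, 0, 0, 0, 0],
])

```text
time_s: 26.87
eef_pos: [500.2, -376.7, 91.4]
ee_rot: [0.001, 1.0, 0.002, 0.001]
force: [-0.0, 0.4, -0.1]
grip_width: 0.277
```

```bash
python3 -c "
from h import *
goto(457.6,-5,92,0.0055)
a=snap('side','s20');crop(a,'pics/s20c.png',180,260,110,210,6)"
```

```text
t 26.87 pos [ 500.2 -376.7   91.4] head 0.0049 tilt 0.21 F [-0.   0.4 -0.1] grip 0.277
tool delta cm [ -4.08 -37.19  -0.17] dist 374.1 roll -0.001
```

View pics/s20c.png

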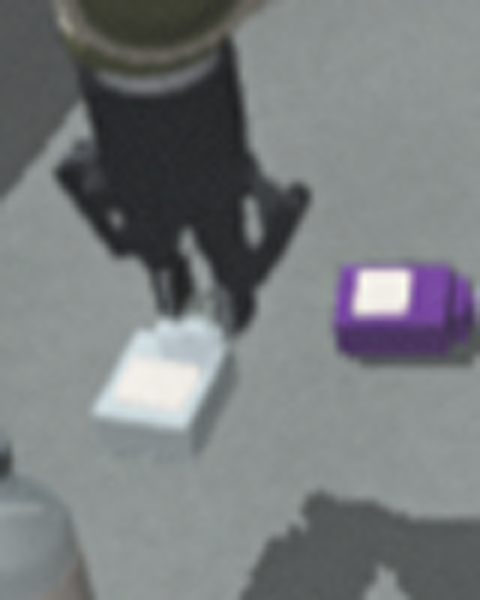

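>>> apply_moves([
  [0, -0.8, -0.8, 0, 0],
  [0, -1.2, -1.6, 0, 0],
  [0, -1.2, -2.4, 0, 0],
  [0, -0.88, -3.2, 0, 0],
  [0, 0, -3.6, 0, 0],
  [0, 0, -3.6, 0, 0],
  [0, 0, -3.6, 0, 0],
  [0, 0, -3.6, 0, 0],
  [0, 0, -3.6, 0, 0],
  [0, 0, -3.6, 0, 0],
  [0, 0, -3.2, 0, 0],
  [0, 0, -2.4, 0, 0],
])

```text
time_s: 27.92
eef_pos: [455.9, -21.8, 88.4]
ee_rot: [-0.0, 1.0, 0.004, -0.001]
force: [0.1, -0.3, -0.0]
grip_width: 0.277
```

>>> apply_moves([
  [0, 0, -1.3, 0, 0],
  [0, 0, -0.7, 0, 0],
  [0, 0, 0, 0, 0],
  [0, 0, 0, 0, 0],
])

```text
time_s: 28.25
eef_pos: [456.6, -4.6, 88.6]
ee_rot: [0.0, 1.0, 0.003, -0.0]
force: [0.6, 0.1, 0.1]
grip_width: 0.277
```

```bash
python3 -c "
from h import *
goto(548,-5,92,.0055)
a=snap('side','s21');crop(a,'pics/s21c.png',240,400,110,290,3.3)
a=snap('top','t21');crop(a,'pics/t21d.png',280,340,190,225,12)"
```

```text
t 28.25 pos [456.6  -4.6  88.6] head 0.0063 tilt 0.02 F [0.6 0.1 0.1] grip 0.277
tool delta cm [ 9.14  0.09 -0.34] dist 91.5 roll 0.001
```

View pics/s21c.png

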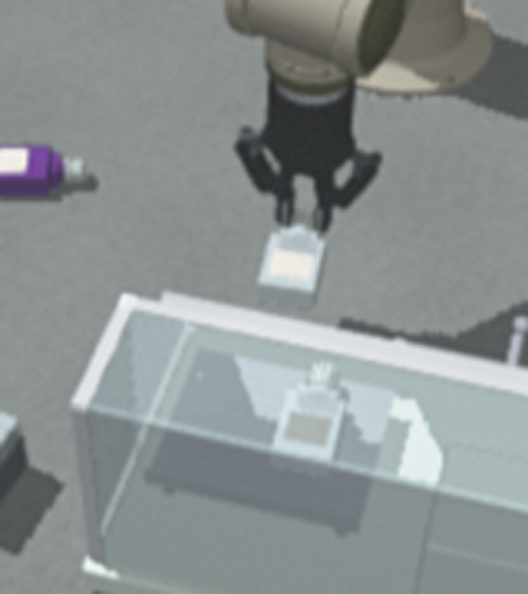

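View pics/t21d.png

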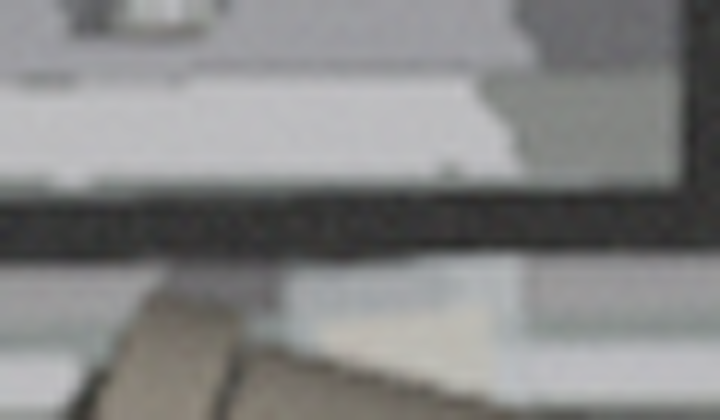

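```bash
python3 -c "
from h import *
s=lambda u,v:(280+u/12-.45,190+v/12-.45)
print(onz('top',*s(285,268),122),onz('top',*s(523,252),122))"
```

```text
[550.14685711  25.53368005 122.        ] [552.85300167 -24.740407   122.        ]
```

>>> apply_moves([
  [0, 0, 0, -0.3, 0.04],
  [0, 0, 0, 0, 0],
])

```text
time_s: 28.52
eef_pos: [456.9, -5.2, 92.0]
ee_rot: [0.0, 1.0, -0.018, 0.0]
force: [-0.8, -0.5, -0.6]
grip_width: 0.281
```

```bash
python3 -c "
from h import *
goto(548,-6,92,-.034)"
```

```text
t 28.52 pos [456.9  -5.2  92. ] head -0.0368 tilt 0.03 F [-0.8 -0.5 -0.6] grip 0.281
tool delta cm [ 9.11 -0.25  0.01] dist 91.1 roll -0.003
```

>>> apply_moves([
  [0, 0.5, -0.02, 0, 0],
  [0, 1, -0.03, 0, 0],
  [0, 1.5, -0.04, 0, 0],
  [0, 1.5, -0.04, 0, 0],
  [0, 1.5, -0.04, 0, 0],
  [0, 1.5, -0.04, 0, 0],
  [0, 1.1, -0.04, 0, 0],
  [0, 0.5, 0, 0, 0],
  [0, 0, 0, 0, 0],
])

```text
time_s: 29.27
eef_pos: [548.3, -5.2, 91.4]
ee_rot: [-0.0, 1.0, -0.017, -0.0]
force: [0.1, 0.5, -0.7]
grip_width: 0.277
```

```bash
python3 -c "
from h import *
goto(597,-6,92,-.034)
a=snap('side','s22');crop(a,'pics/s22c.png',265,375,150,290,4.2)"
```

```text
t 29.27 pos [548.3  -5.2  91.4] head -0.0338 tilt 0.0 F [ 0.1  0.5 -0.7] grip 0.277
tool delta cm [ 4.87 -0.09 -0.06] dist 48.7 roll 0.0
```

View pics/s22c.png

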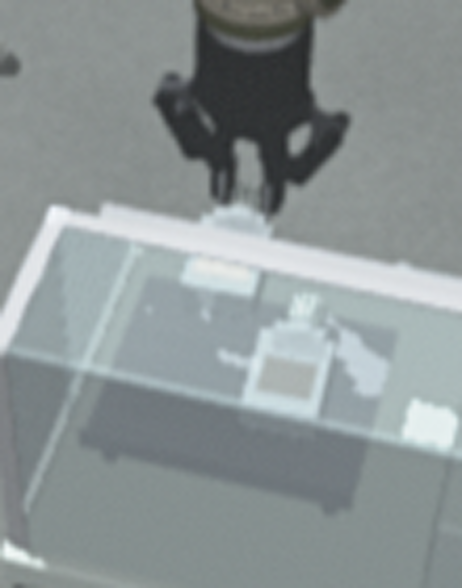

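>>> apply_moves([
  [0, 0.5, -0.03, 0, 0],
  [0, 1, -0.03, 0, 0],
  [0, 1, -0.03, 0, 0],
  [0, 1, 0, 0, 0],
  [0, 0.8, 0, 0, 0],
  [0, 0.5, 0, 0, 0],
  [0, 0, 0, 0, 0],
])

```text
time_s: 29.9
eef_pos: [596.1, -5.7, 91.8]
ee_rot: [0.0, 1.0, -0.017, 0.0]
force: [-0.3, -0.5, -1.7]
grip_width: 0.278
```

>>> apply_moves([
  [0, 0, 0, 0.4, 0],
  [0, 0, 0, 0.5, 0],
  [0, 0, 0, 0.5, 0],
  [0, 0, 0, 0.5, 0],
  [0, 0, 0, 0.3, 0],
  [0, 0, 0, 0, 0],
])

```text
time_s: 30.4
eef_pos: [595.1, -5.5, 68.8]
ee_rot: [-0.0, 1.0, -0.017, -0.001]
force: [-0.5, -0.3, 0.2]
grip_width: 0.278
```

```bash
python3 -c "
from h import *
goto(597,-6,65,-.034)
a=snap('side','s23');crop(a,'pics/s23c.png',265,375,150,290,4.2)"
```

```text
t 30.4 pos [595.1  -5.5  68.8] head -0.0343 tilt 0.09 F [-0.5 -0.3  0.2] grip 0.278
tool delta cm [0.19 0.04 0.38] dist 4.3 roll -0.0
```

View pics/s23c.png

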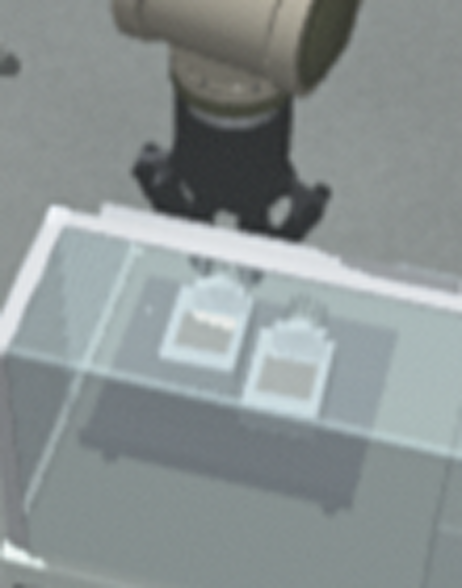

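Beside the first with a gap. I'll lower gently to contact.

>>> apply_moves([
  [0, 0, 0, 0.2, 0],
  [0, 0, 0, 0, 0],
])

```text
time_s: 30.62
eef_pos: [595.6, -5.6, 67.7]
ee_rot: [0.0, 1.0, -0.017, 0.0]
force: [-0.2, 0.3, -1.3]
grip_width: 0.281
```

>>> apply_moves([
  [0, 0, 0, 0.15, 0],
  [0, 0, 0, 0, 0],
])

```text
time_s: 30.78
eef_pos: [595.6, -5.6, 66.2]
ee_rot: [-0.0, 1.0, -0.017, -0.0]
force: [0.1, 0.6, -1.0]
grip_width: 0.279
```

>>> apply_moves([
  [0, 0, 0, 0.1, 0],
  [0, 0, 0, 0, 0],
])

```text
time_s: 30.95
eef_pos: [595.6, -5.6, 65.2]
ee_rot: [-0.0, 1.0, -0.017, -0.0]
force: [0.6, 0.1, 0.1]
grip_width: 0.279
```

>>> apply_moves([
  [0, 0, 0, 0.1, 0],
  [0, 0, 0, 0, 0],
])

```text
time_s: 31.12
eef_pos: [595.7, -5.6, 64.6]
ee_rot: [0.0, 1.0, -0.017, 0.0]
force: [-2.3, 0.1, 3.4]
grip_width: 0.28
```

>>> apply_moves([
  [3.8, 0, 0, 0, 0],
  [3.8, 0, 0, 0, 0],
  [3.8, 0, 0, 0, 0],
  [3.8, 0, 0, 0, 0],
])

```text
time_s: 31.45
eef_pos: [595.6, -5.6, 64.2]
ee_rot: [-0.0, 1.0, -0.017, -0.0]
force: [-0.2, 0.3, -0.1]
grip_width: 0.444
```

>>> apply_moves([
  [3.8, 0, 0, -0.6, 0],
  [3.8, 0, 0, -1.2, 0],
  [3.8, 0, 0, -1.2, 0],
  [3.8, -0.7, 0, -0.1, -0.04],
  [0, -1, 0, 0, 0],
  [0, -0.7, 0, 0, 0],
  [0, 0, 0, 0, 0],
  [0, 0, 0, 0, 0],
])

```text
time_s: 32.12
eef_pos: [571.9, -5.6, 96.0]
ee_rot: [0.0, 1.0, 0.003, 0.0]
force: [0.0, -0.1, 0.7]
grip_width: -0.001
```

```bash
python3 -c "
from h import *
goto(572,-6,76,.0055)
a=snap('side','s24');crop(a,'pics/s24c.png',265,375,150,290,4.2)"
```

```text
t 32.12 pos [571.9  -5.6  96. ] head 0.0054 tilt 0.05 F [ 0.  -0.1  0.7] grip -0.001
tool delta cm [0.01 0.04 2.  ] dist 20.0 roll -0.0
```

View pics/s24c.png

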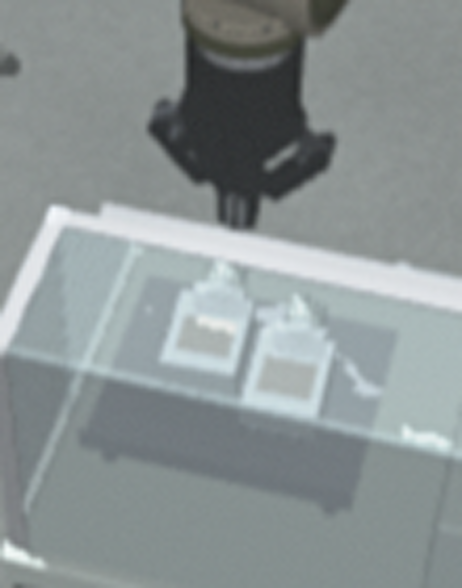

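>>> apply_moves([
  [0, 0, 0, 0.6, 0],
  [0, 0, 0, 0.7, 0],
  [0, 0, 0, 0.7, 0],
  [0, 0, 0, 0, 0],
  [0, 0.3, 0, 0, 0],
  [0, 0.3, 0, 0, 0],
  [0, 0.3, 0, 0, 0],
  [0, 0.3, 0, 0, 0],
  [0, 0.3, 0, 0, 0],
  [0, 0.3, 0, 0, 0],
  [0, 0.3, 0, 0, 0],
  [0, 0.2, 0, 0, 0],
])

```text
time_s: 33.17
eef_pos: [595.0, -5.3, 75.4]
ee_rot: [0.0, 1.0, 0.003, 0.0]
force: [-0.3, -0.1, 0.1]
grip_width: 0.005
```

>>> apply_moves([
  [0, 0.15, 0, 0, 0],
  [0, 0.1, 0, 0, 0],
  [0, 0, 0, 0, 0],
  [0, -0.5, 0, 0, 0],
  [0, -1, 0, -0.5, 0],
  [0, -1, 0, -1, 0],
  [0, -2, 0, -2, 0],
  [0, -2, 0, -3, 0],
  [0, -3, 0, -3, 0],
  [0, -3, 0, -1, 0],
  [0, -3, 0, -0.5, 0],
])

```text
time_s: 34.08
eef_pos: [441.7, -6.3, 186.5]
ee_rot: [0.001, 1.0, 0.003, 0.002]
force: [-0.6, 0.4, -0.1]
grip_width: -0.003
```

```bash
python3 -c "
from h import *
goto(450,-6,200,.0055)
a=snap('side','s25');crop(a,'pics/s25c.png',265,375,150,290,4.2)
a=snap('top','t25');crop(a,'pics/t25c.png',230,360,100,240,5)"
```

```text
t 34.08 pos [441.7  -6.3 186.5] head 0.0061 tilt 0.21 F [-0.6  0.4 -0.1] grip -0.003
tool delta cm [ 0.83 -0.02 -1.35] dist 15.9 roll 0.001
```

View pics/s25c.png

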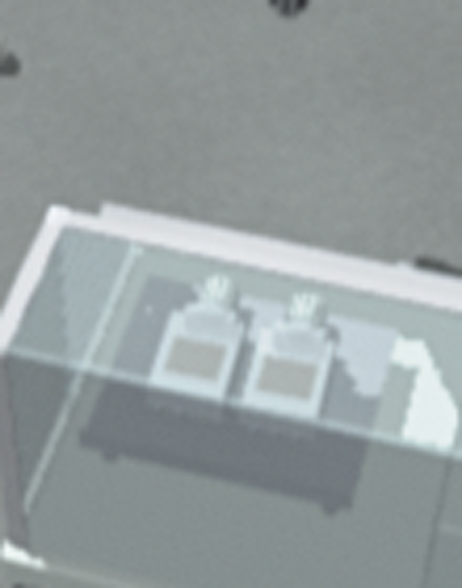

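View pics/t25c.png

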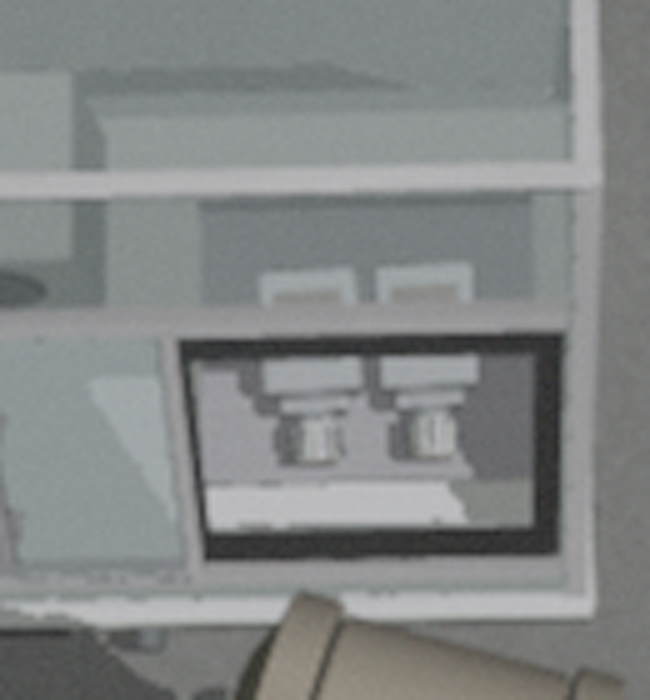

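>>> apply_moves([
  [5, 0, -1, -0.6, 0],
  [5, 0, -2, -1, 0],
  [5, 0.5, -2.5, -1, 0],
  [5, 1.5, -2.5, -0.4, 0],
  [5, 1.5, -2.5, 0, 0],
  [5, 2, -2.5, 0, 0],
  [5, 2, -2.5, 0, 0],
  [5, 2, -2.5, 0, 0],
  [5, 2, -2, 0, 0],
  [5, 1.4, -1, 0, 0],
  [5, 0.5, -0.5, 0, 0],
  [5, 0, 0, 0, 0],
])

```text
time_s: 35.18
eef_pos: [575.9, 210.9, 213.8]
ee_rot: [-0.0, 1.0, 0.004, -0.001]
force: [0.3, -0.2, 0.9]
grip_width: 0.586
```

```bash
python3 -c "
from h import *
goto(575.5,208.7,134,.0055)
a=snap('side','s26');crop(a,'pics/s26c.png',330,430,130,250,5)
print((proj('side',[575.5+30.3,208.7,190.4])-[330,130])*5)"
```

```text
t 35.18 pos [575.9 210.9 213.8] head 0.007 tilt 0.06 F [ 0.3 -0.2  0.9] grip 0.586
tool delta cm [-0.03  0.22  7.98] dist 79.8 roll 0.002
[339.45981621 395.18222687]
```

View pics/s26c.png

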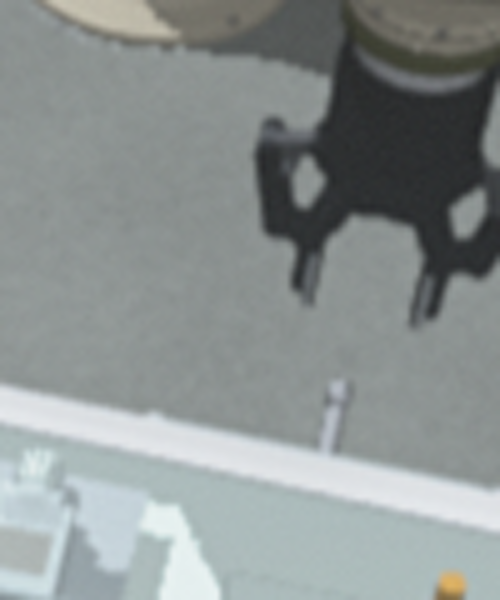

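>>> apply_moves([
  [5, 0, 0.2, 1, 0],
  [5, 0, 0, 1.5, 0],
  [5, 0, 0, 1.5, 0],
  [5, 0, 0, 1.5, 0],
  [5, 0, 0, 1.4, 0],
  [5, 0, 0, 1.1, 0],
  [5, 0, 0, 0, 0],
  [0, 0, 0, 0, 0],
  [0, 0, 0, 0, 0],
  [0, 0, 0, 0, 0],
  [0, 0, 0, 0, 0],
  [0, 0, 0, 0, 0],
], squeeze=30)

```text
time_s: 36.23
eef_pos: [575.9, 207.7, 135.9]
ee_rot: [-0.0, 1.0, 0.003, 0.001]
force: [-1.3, 0.3, 5.7]
grip_width: 0.134
```

```bash
python3 -c "
from h import *
goto(576.5,25.2,134,.0055)
"
```

```text
t 36.23 pos [575.9 207.7 135.9] head 0.0059 tilt 0.11 F [-1.3  0.3  5.7] grip 0.134
tool delta cm [-0.05 18.25  0.18] dist 182.5 roll 0.0
```

>>> apply_moves([
  [0, 0, 0.5, 0, 0],
  [0, 0, 1, 0, 0],
  [0, 0, 1.5, 0, 0],
  [0, 0, 2, 0, 0],
  [0, 0, 2, 0, 0],
  [0, 0, 2, 0, 0],
  [0, 0, 2, 0, 0],
  [0, 0, 2, 0, 0],
  [0, 0, 2, 0, 0],
  [0, 0, 1.5, 0, 0],
  [0, 0, 1.0, 0, 0],
  [0, 0, 0.5, 0, 0],
])

```text
time_s: 37.23
eef_pos: [576.9, 27.0, 135.8]
ee_rot: [-0.001, 1.0, 0.002, 0.001]
force: [0.3, 31.1, 9.0]
grip_width: 0.134
```

>>> apply_moves([
  [0, 0, 0.15, 0, 0],
  [0, 0, 0, 0, 0],
  [0, 0, 0, 0, 0],
])

```text
time_s: 37.48
eef_pos: [577.0, 27.2, 135.9]
ee_rot: [-0.001, 1.0, 0.003, 0.001]
force: [-0.3, 7.4, 6.3]
grip_width: 0.136
```

>>> apply_moves([
  [0, 0, 0.15, 0, 0],
  [0, 0, 0.1, 0, 0],
  [0, 0, 0, 0, 0],
])

```text
time_s: 37.73
eef_pos: [577.0, 27.2, 135.8]
ee_rot: [-0.003, 1.0, 0.004, 0.001]
force: [0.8, 20.4, 7.6]
grip_width: 0.138
```

>>> apply_moves([
  [5, 0, 0, 0, 0],
  [5, 0, 0, 0, 0],
  [5, 0, 0, 0, 0],
  [5, 0, 0, 0, 0],
  [5, 0, 0, -1, 0],
  [5, 0, 0, -2, 0],
  [5, 0, 0, -2, 0],
  [5, 0, 0, -2, 0],
  [5, -1, 0, -2, 0],
  [5, -3, 0, -1, 0],
  [5, -3.5, 0, 0, 0],
  [5, -3.5, 0, 0, 0],
])

```text
time_s: 38.73
eef_pos: [465.4, 22.7, 235.7]
ee_rot: [0.0, 1.0, 0.003, 0.001]
force: [0.1, -0.7, 0.6]
grip_width: 0.584
```

>>> apply_moves([
  [5, -3, 3, 0, 0],
  [5, -2, 3, 0, 0],
  [5, 0, 3, 0, 0],
  [5, 0, 3, 0, 0],
  [5, 0, 2, 0, 0],
  [5, 0, 0, 0, 0],
  [5, 0, 0, 0, 0],
])

```text
time_s: 39.32
eef_pos: [417.8, -117.4, 235.2]
ee_rot: [0.0, 1.0, 0.002, 0.0]
force: [-0.9, 0.1, 0.6]
grip_width: 0.584
```

```bash
python3 -c "
from h import *
goto(450,-6,200,.0055)
a=snap('side','s30');crop(a,'pics/s30c.png',255,455,170,330,4)
a=snap('top','t30');crop(a,'pics/t30c.png',155,360,85,240,3.8)
g=a[:,:,1].astype(int)
b=cv2.imread('pics/top0.png')[:,:,1].astype(int)
for r in(185,195,205):print(g[r,262:348:1][:12].tolist(),b[r,262:274].tolist(),g[r,298:308].tolist(),b[r,298:308].tolist(),g[r,332:348].tolist(),b[r,332:348].tolist())
"
```

```text
t 39.32 pos [ 417.8 -117.4  235.2] head 0.0037 tilt 0.02 F [-0.9  0.1  0.6] grip 0.584
tool delta cm [  3.26 -11.13   3.52] dist 121.2 roll -0.002
[137, 104, 77, 133, 154, 152, 124, 124, 137, 134, 129, 129] [135, 104, 81, 132, 152, 151, 126, 124, 136, 133, 133, 128] [130, 133, 117, 107, 123, 132, 127, 125, 131, 133] [134, 133, 114, 102, 124, 132, 128, 126, 133, 132] [135, 133, 135, 133, 122, 135, 152, 151, 123, 62, 112, 143, 149, 153, 155, 152] [134, 129, 132, 135, 122, 136, 153, 151, 123, 64, 115, 147, 151, 153, 154, 153]
[143, 144, 116, 72, 127, 154, 151, 128, 117, 131, 132, 132] [141, 143, 118, 81, 131, 154, 152, 130, 114, 128, 132, 133] [130, 121, 112, 119, 132, 134, 129, 130, 131, 131] [131, 119, 112, 123, 131, 134, 130, 128, 131, 133] [134, 135, 135, 137, 130, 139, 152, 153, 119, 64, 119, 147, 154, 153, 151, 156] [135, 135, 137, 134, 126, 140, 154, 155, 119, 61, 121, 146, 150, 152, 151, 159]
[144, 141, 145, 124, 77, 124, 154, 154, 137, 126, 138, 146] [147, 146, 147, 123, 79, 124, 153, 153, 134, 119, 139, 147] [137, 136, 117, 116, 127, 127, 135, 128, 128, 134] [136, 138, 122, 115, 128, 130, 136, 130, 125, 133] [119, 119, 121, 121, 118, 140, 153, 141, 100, 77, 116, 147, 155, 156, 154, 162] [124, 118, 118, 118, 119, 142, 154, 139, 99, 78, 122, 146, 156, 156, 154, 164]
```

View pics/s30c.png

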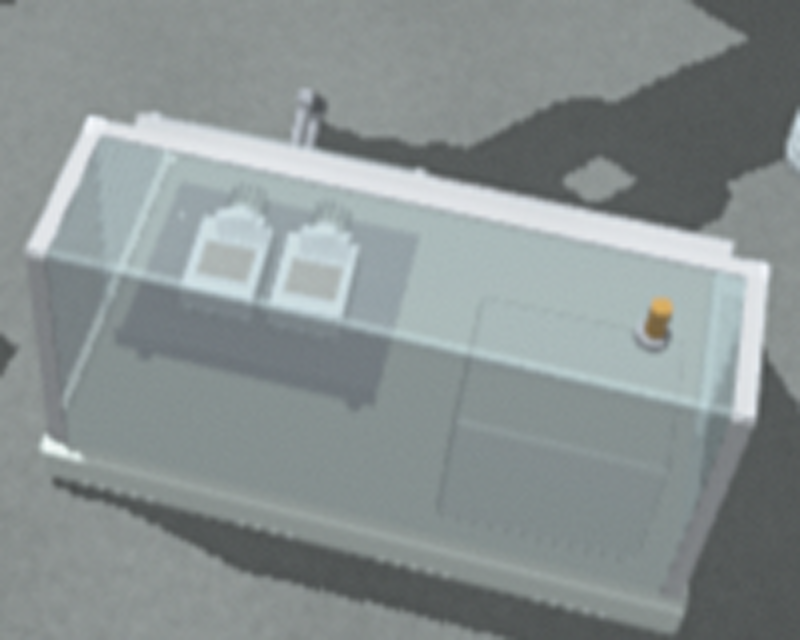

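View pics/t30c.png

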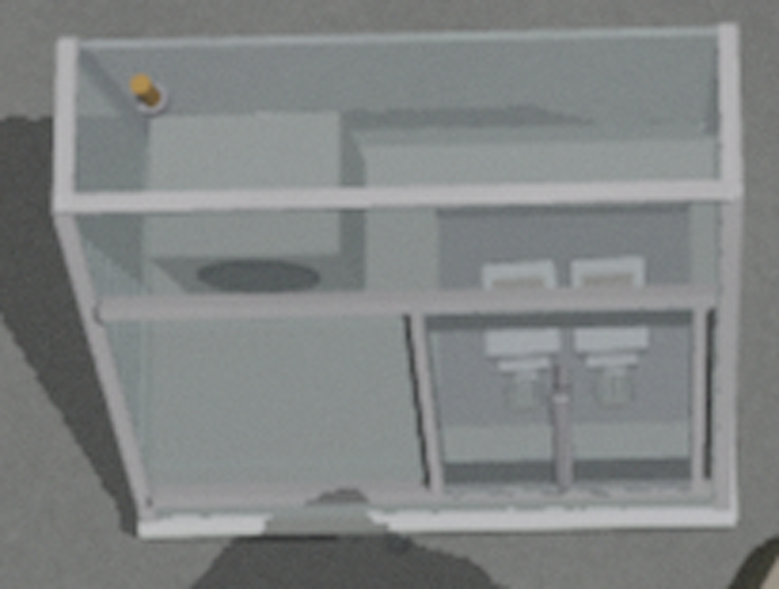

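The hatch edges and handle match the first picture to a fraction of a pixel, so it is shut. Both flasks lie on the shelf, the robot is clear, and I'm handing in.

```bash
python3 -c "
from h import *
print(ctrl.finish_job())"
```

```text
the job is handed in; nothing more can be done
None
```

I put both clear flasks in the chamber and handed the job in at about 39 s. I slid the hatch open and carried each flask by its cap through the port, level. Each was lowered until light contact, released, pushed about 15 mm deeper with closed fingers, and then I shut the hatch against its stop. The purple flask was left alone, and I never touched the bottle, the tip box or the dishes.

**Last checks**
- **Flasks:** they lie flat side by side, caps towards the port. The first one's centre is about 20 mm in front of the shelf's middle (29 mm allowed). The second I judged 2–3 mm deeper by eye, not measured.
- **Hatch:** its edges and handle match the first picture to well under a pixel. The closing push met the stop, with the force rising and no further motion.
- **Robot:** it ended clear of everything, reading about zero force.
- **Rim:** no rim contact showed in the forces or pictures, but I had no direct measure of it.

**What went wrong or disagreed**
- **Tool length:** the fingertips stood about 24 mm higher than the stated tip extent implies. The first two grasps of the first flask therefore closed above the cap without moving it. I found the offset by touching the bench and corrected for it.
- **First hatch pull:** because of the same offset, I probably held the handle only near its edge. The hatch still opened to about 183 mm, inside the 15 mm allowance.
- **Port position:** it measured about 2.5 mm nearer the robot than the chamber edges implied, so I kept extra clearance.
- **Tool lean:** the moves could not tilt the tool, so I worked with it upright instead of leaning 30–40 degrees.

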